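# Put the washed food-processor parts away on their drying stand

## Robot

A 6-joint arm with a two-finger parallel gripper is mounted at the origin on a cart in front of the work surface, level with it; the furniture and walls round the work are solid. World frame = base frame: x ahead of the robot, y to its left, z up, the work surface at z = 0. Lengths are in m, angles in rad, forces in N, time in s.
With the tool pointing down it reaches from about 0.3 to 0.875 m from the base axis. Payload 6.4 kg.
Tool frame: the origin (TCP) lies midway between the tips of the shut fingers; the grasp point (between the pads) lies 19 mm behind it; z points along the fingers, y is the line along which they close (so a half turn about z gives the same grasp; the last joint's range is limited). The gripper opens to 85 mm and grips with 20 to 120 N. Pads are 22 mm wide; open, the fingers measure 114 mm over their backs; the gripper's body (76 mm by 85 mm) begins 54 mm behind the grasp point. The pads swing forward as they close: fully open they stand 13 mm farther back than shut.
Start: joints at [-1.547, 0.181, 1.607, -0, 1.354, -0.206], TCP at [0.131, -0.56, 0.203] pointing down, gripper open.
Joint ranges: [-2.99, 2.99], [-0.89, 2.07], [0.3, 2.58], [-1.14, 4.28], [0, 2.63], [-3.12, 3.12]. Speed limits (rad/s): [2.57, 2.57, 3.01, 3.14, 3.14, 3.14].

## Interface

Orientations are given as a unit quaternion [w, x, y, z].
In Python, from bench import sensors, vision, ctrl gives the robot as it stands.
- The arm moves only by the tool carry_out, never from a script. Its argument "deltas" is text: rows parted by semicolons, each of 7 numbers parted by spaces: the shift along the tool's x, y, z in mm, then the turn, a rotation vector about the tool's x, y, z in rad, then the closure, from 0 (fully open) to 1 (shut). In form: tx ty tz ax ay az claw; .... A call has 1 to 12 rows; each row is the pose to reach, as a shift and turn from the pose commanded when the call began, along the tool's axes at that moment; what a row does not reach only later rows make up. A row lasts 1/8 s, in which the tool goes at most 62.5 mm and 10.7 degrees, less where a joint would pass 70% of its speed; a pose out of reach is approached as far as the arm can. A call with a gripper value outside its range is refused whole. The fingers move at their own pace and stop on an object; the grip force is fixed at half the most. Time passes only in rows, so rows that repeat a pose let the fingers close. It gives the time, the measured TCP pose, the force, the opening and the grip force at its end, in the units of the state.
- sensors.get_obs(): the state, without advancing time (a new reading comes with each control period).
- vision.camera(name): name is "scene" or "side" or "wrist"; returns the picture (400x640x3 uint8, blue, green, red); there is no depth.
- vision.camera_model(name): a dict with "K" (3x3 intrinsics, pixels), "extrinsics" (4x4, takes a point from world to camera coordinates); the wrist camera has in their place "hand_eye" (4x4, takes a point from camera to tool coordinates, whose origin is the TCP and whose axes are the flange's). Camera axes: x right, y down, z forward; pixel columns grow to the right and rows downward; lengths in m; the calibration is good to about 2 mm. A picture is of the moment at which its call begins: read the wrist's pose just before it. camera_model takes no time and is no camera call.
- ctrl.hand_in(): hands the job in; it is judged then, once.
The state is a dict: "time_s": time; "q": joint angles; "dq": joint speeds; "joint_efforts": joint torques, N m; "eef_pos": TCP position; "eef_rot": TCP orientation; "wrist_force": force on the tool from outside, world axes, zero at the start; "torque": the same for the moment, N m; "opening": opening from 0.0 (shut) to 1.0 (fully open); "grasp_force": force on a finger pad.
Only numpy, scipy, OpenCV 4.12 (cv2) and the standard library are available. Lean on these libraries where they do the work, as an engineer would, in place of code of your own. Each camera call takes 0.05 s, during which the arm holds its last target. There are 200 camera calls.

## Task

Put the washed parts of the food processor away on their wooden drying stand. Pull the square end cap off the horizontal steel spindle, thread every disc from the slotted drainer onto it, the largest innermost and each next one smaller, and push the cap fully back onto the tip so that nothing sharp can slide off; hang both steel beakers mouth down on the two slanting pegs, one on each, and stand the drive stem upright in its socket, down to the bottom. Leave the soap bottle, the teaspoon and the egg timer where they are.

Things in the scene. Friction and masses are not known exactly. Their poses are not given: they have to be found in the camera images.
- spindle: Bare level steel rod of the fixed drying stand (pale wooden base 222 x 265 mm, 18 mm high), 11 mm thick, sticking out from a steel collar (26 mm across) on a wooden post (top at 108 mm). Origin: where the rod leaves the collar, on its axis, 90 mm above the worktop. Its y axis runs along the rod to the free end, z is up. Free length 170 mm, tip rounded. The stand's turn varies by some degrees.
- spindle_tip (a point): The very end of the spindle, on its axis, 170 mm from its origin; axes as the spindle's.
- disc_104: Largest (slicing) disc, 104 mm across: steel and white plastic, 8 mm thick, plain rim; white hub 25 mm across and 34 mm long (17 mm either side of the disc's middle) with a round 16 mm bore right through. Origin at its centre; y is the bore's axis; both sides are alike for this job. Starts on edge in the drainer, centre 59 mm above the worktop, bore level. Under 0.2 kg. May be absent.
- disc_92: Second largest (coarse grating) disc, 92 mm across: steel and white plastic, 8 mm thick, plain rim; white hub 25 mm across and 34 mm long (17 mm either side of the disc's middle) with a round 16 mm bore right through. Origin at its centre; y is the bore's axis; both sides are alike for this job. Starts on edge in the drainer, centre 53 mm above the worktop, bore level. Under 0.2 kg. May be absent.
- disc_80: Third largest (fine grating) disc, 80 mm across: steel and white plastic, 8 mm thick, plain rim; white hub 25 mm across and 34 mm long (17 mm either side of the disc's middle) with a round 16 mm bore right through. Origin at its centre; y is the bore's axis; both sides are alike for this job. Starts on edge in the drainer, centre 47 mm above the worktop, bore level. Under 0.2 kg. May be absent.
- disc_68: Smallest (shredding) disc, 68 mm across: steel and white plastic, 8 mm thick, plain rim; white hub 25 mm across and 34 mm long (17 mm either side of the disc's middle) with a round 16 mm bore right through. Origin at its centre; y is the bore's axis; both sides are alike for this job. Starts on edge in the drainer, centre 41 mm above the worktop, bore level. Under 0.2 kg. May be absent.
- drainer: Wooden slotted block, 80 mm (x) by 212 mm (y), 25 mm high, fixed; four slots 10 mm wide run along its x axis at y = -72, -24, 24 and 72 mm, their floor 8 mm above the worktop. Origin: centre of its underside. The discs stand on edge in the slots in any order.
- end_cap: Grey square knob, 40 x 40 mm across, 30 mm long, at the start already on the empty spindle's tip, loose enough to be pulled straight off; it lies steadily on a flat. Origin at its centre; y is the bore's axis; the blind bore (15 mm wide, 24 mm deep) opens in the face at y = -15 mm, which has a steel ring. Fully on the spindle, its origin is 161 mm from the spindle's origin.
- beaker_a: Steel beaker, 100 mm high, mouth down on the worktop. Origin at the middle of its own foot, so 100 mm above the worktop at the start; z points from foot to mouth (down at the start). Foot 50 mm across, widening evenly to 68 mm at the mouth, so 55 mm across 25 mm from the foot. Inside: floor 6 mm from the foot, 46 mm clear across there, 62 mm at the mouth. Under 0.25 kg.
- beaker_b: The second steel beaker, the same as beaker_a.
- peg_a: Wooden draining peg on the stand, behind the spindle, the one nearer the post, 14 mm thick, leaning 30 degrees from upright towards the robot's side. Its z axis runs along the peg to its free, rounded end; origin at its foot on the base, length 150 mm.
- peg_b: The second draining peg, the same, 110 mm farther along the spindle's direction than peg_a.
- peg_a_tip (a point): Free end of peg_a, 150 mm from its foot; axes as the peg's.
- peg_b_tip (a point): Free end of peg_b, likewise.
- stem: White plastic drive stem, 110 mm long, standing upright on the worktop at the start. Origin: centre of its foot; z up its axis. Shaft 22 mm across with a slightly tapered foot up to 66 mm, collar 30 mm across from 68 to 74 mm, then a neck 18 mm across from 76 mm to the top at 110 mm, by which it can be held.
- socket_floor (a point): Centre of the floor of the round bore (25 mm wide, 30 mm deep, upright) in the wooden block, 44 x 44 mm, on the other side of the post from the spindle. The floor is 24 mm above the worktop, the block's top 54 mm. Axes as the stand's, z up.
- dish_soap: White bottle of washing-up liquid standing near the work, 59 mm across, 197 mm high. Bystander.
- teaspoon: Metal teaspoon lying on the worktop, 130 mm long. Bystander.
- timer: Red and white egg timer, 63 mm across and 68 mm high, behind the work. Bystander.
There are look-alikes about, which are no part of the job. Leave any green look-alike of the beaker_b alone.

How it is judged:
On the way, in this order (a step that is already met when the one before it is completed fails the run):
1. the end cap has been pulled off the spindle (distance between end_cap and spindle_tip above 0.03 m), for 0.2 s.
2. every disc is on the spindle, in order of size with the largest innermost (y of disc_104 in the frame of spindle between 0.012 and 0.145 m and x of disc_104 in the frame of spindle between -0.006 and 0.006 m and z of disc_104 in the frame of spindle between -0.008 and 0.004 m and angle between the y axis of each of disc_104, disc_92, disc_80, disc_68 and the y axis of spindle, either way round below 0.25 rad and y of disc_92 in the frame of spindle between 0.012 and 0.145 m and x of disc_92 in the frame of spindle between -0.006 and 0.006 m and z of disc_92 in the frame of spindle between -0.008 and 0.004 m and y of disc_80 in the frame of spindle between 0.012 and 0.145 m and x of disc_80 in the frame of spindle between -0.006 and 0.006 m and z of disc_80 in the frame of spindle between -0.008 and 0.004 m and y of disc_68 in the frame of spindle between 0.012 and 0.145 m and x of disc_68 in the frame of spindle between -0.006 and 0.006 m and z of disc_68 in the frame of spindle between -0.008 and 0.004 m and ((y of disc_92 in the frame of disc_104 above 0.02 m and y of spindle in the frame of disc_104 below 0 m) or (y of disc_92 in the frame of disc_104 below -0.02 m and y of spindle in the frame of disc_104 above 0 m)) and ((y of disc_80 in the frame of disc_104 above 0.02 m and y of spindle in the frame of disc_104 below 0 m) or (y of disc_80 in the frame of disc_104 below -0.02 m and y of spindle in the frame of disc_104 above 0 m)) and ((y of disc_68 in the frame of disc_104 above 0.02 m and y of spindle in the frame of disc_104 below 0 m) or (y of disc_68 in the frame of disc_104 below -0.02 m and y of spindle in the frame of disc_104 above 0 m)) and ((y of disc_80 in the frame of disc_92 above 0.02 m and y of spindle in the frame of disc_92 below 0 m) or (y of disc_80 in the frame of disc_92 below -0.02 m and y of spindle in the frame of disc_92 above 0 m)) and ((y of disc_68 in the frame of disc_92 above 0.02 m and y of spindle in the frame of disc_92 below 0 m) or (y of disc_68 in the frame of disc_92 below -0.02 m and y of spindle in the frame of disc_92 above 0 m)) and ((y of disc_68 in the frame of disc_80 above 0.02 m and y of spindle in the frame of disc_80 below 0 m) or (y of disc_68 in the frame of disc_80 below -0.02 m and y of spindle in the frame of disc_80 above 0 m))), for 0.2 s.
3. the end cap is fully on the spindle's tip (all of step 2 and y of end_cap in the frame of spindle between 0.15 and 0.166 m and x of end_cap in the frame of spindle between -0.005 and 0.005 m and z of end_cap in the frame of spindle between -0.006 and 0.004 m and angle between the y axis of end_cap and the y axis of spindle, either way round below 0.25 rad), for 0.2 s.
At the end, for the whole second after the job is handed in: Every disc present is on the spindle, within 0.25 rad of square, each smaller one farther out; cap within 5 mm of fully on; each beaker mouth down on its own peg, foot within 30 mm of the tip, axis within 0.5 rad; stem in the socket within 5 mm of the floor, 0.15 rad of upright; all at rest (all of step 3 and ((distance between beaker_a and peg_a_tip below 0.03 m and angle between the z axis of beaker_a and the z axis of peg_a, either way round below 0.5 rad) or (distance between beaker_a and peg_b_tip below 0.03 m and angle between the z axis of beaker_a and the z axis of peg_b, either way round below 0.5 rad)) and angle between each of beaker_a, beaker_b's own z axis and vertical above 2.3 rad and ((distance between beaker_b and peg_a_tip below 0.03 m and angle between the z axis of beaker_b and the z axis of peg_a, either way round below 0.5 rad) or (distance between beaker_b and peg_b_tip below 0.03 m and angle between the z axis of beaker_b and the z axis of peg_b, either way round below 0.5 rad)) and horizontal distance between stem and socket_floor below 0.006 m and z of stem in the frame of socket_floor below 0.005 m and angle between stem's own z axis and vertical below 0.15 rad and linear speed of each of disc_104, disc_92, disc_80, disc_68, end_cap, stem, beaker_a, beaker_b below 0.02 m/s); the robot touches nothing.
It fails at once if the soap bottle is shifted by more than 3 cm (distance of dish_soap from where it was at the start of the episode above 0.03 m).
It fails at once if the teaspoon is shifted by more than 3 cm (distance of teaspoon from where it was at the start of the episode above 0.03 m).
It fails at once if the egg timer is shifted by more than 3 cm (distance of timer from where it was at the start of the episode above 0.03 m).
Of disc_104, disc_92, disc_80, disc_68 only 2 to 4 are there at a start; the rules pass over those that are not, and their reading is None.
At some moment in a run one of beaker_a, beaker_b may be knocked a few centimetres aside while the robot is not near it.
It also fails if it takes over 210 s, if anything falls off the work surface, if the arm or the gripper's body presses on something with over 40 N, if the wrist force passes 120 N, or if a joint passes its speed limit or range.

## Working session

There is one attempt and no reset: what is moved stays moved. The work goes in short steps, Python scripts to look and compute and a tool call to move; the robot and the scene stay as the last step left them, time stands still between calls to the robot, and variables do not carry over. Pictures are saved under pics/ and viewed, at most 14 in all, crops included, and the job is handed in when it is done.

Besides the shell and the picture viewer there is one more tool, called after "Request:" by a JSON object that holds its "name" and its "arguments", one argument or row to a line. carry_out: Moves the arm, as the interface text tells. Its arguments: {"type":"object","properties":{"deltas":{"type":"string"}},"required":["deltas"]}

```bash
ls; mkdir -p pics; python3 - <<'E'
from bench import sensors, vision, ctrl
import cv2, numpy as np
o=sensors.get_obs(); print({k:np.round(v,3) for k,v in o.items()})
for n in ("scene","side","wrist"):
    im=vision.camera(n); cv2.imwrite(f"pics/{n}0.png",im)
    m=vision.camera_model(n); print(n,{k:np.round(v,4).tolist() for k,v in m.items()})
E
```

```text
pics
{'time_s': np.float64(0.0), 'q': array([-1.547,  0.182,  1.608,  0.   ,  1.354, -0.206]), 'dq': array([ 0.   ,  0.001,  0.001,  0.   ,  0.   , -0.   ]), 'joint_efforts': array([ 1.0000e-03, -4.4487e+01, -3.5133e+01, -0.0000e+00,  9.0000e-03,
       -0.0000e+00]), 'eef_pos': array([ 0.131, -0.559,  0.202]), 'eef_rot': array([-0.001,  0.993,  0.115,  0.   ]), 'wrist_force': array([ 0.382, -0.313,  0.174]), 'torque': array([-0.052,  0.004, -0.012]), 'grasp_force': np.float64(0.0), 'opening': np.float64(1.002)}
scene {'K': [[510.2055, 0.0, 318.6739], [0.0, 510.2055, 200.0569], [0.0, 0.0, 1.0]], 'extrinsics': [[-0.766, -0.6428, -0.0074, 0.3825], [-0.4199, 0.5089, -0.7515, 0.329], [0.4868, -0.5725, -0.6597, 1.4622], [0.0, 0.0, 0.0, 1.0]]}
side {'K': [[374.4166, 0.0, 315.7575], [0.0, 374.4166, 202.4404], [0.0, 0.0, 1.0]], 'extrinsics': [[-0.9949, -0.1002, 0.01, 0.5521], [-0.0862, 0.7969, -0.5979, 0.1838], [0.052, -0.5957, -0.8015, 1.5228], [0.0, 0.0, 0.0, 1.0]]}
wrist {'K': [[285.3806, 0.0, 317.9929], [0.0, 285.3806, 201.4894], [0.0, 0.0, 1.0]], 'hand_eye': [[-0.0, -0.96, -0.2798, 0.0722], [1.0, 0.0, -0.0002, -0.0001], [0.0002, -0.2798, 0.96, -0.1705], [0.0, 0.0, 0.0, 1.0]]}
```

View pics/scene0.png

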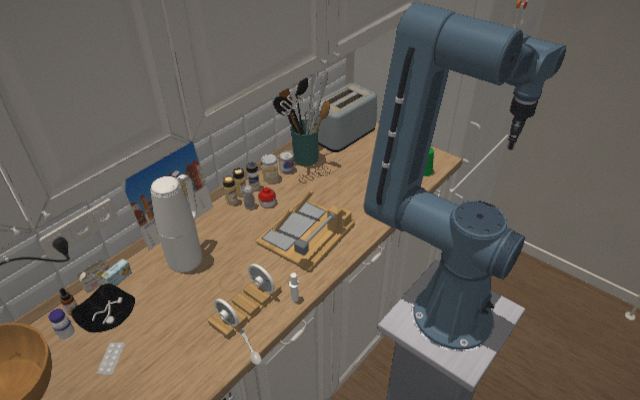

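View pics/side0.png

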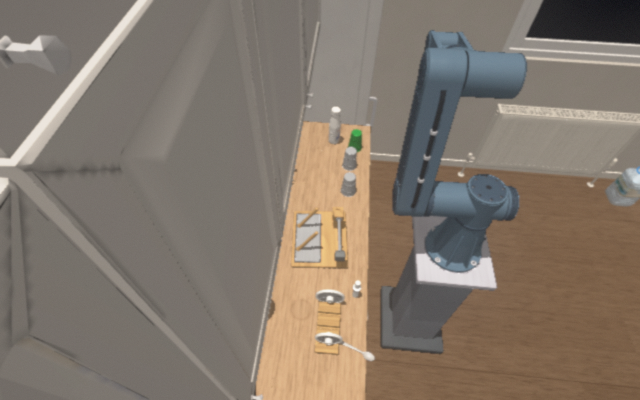

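Side view: two steel beakers at (349,158) and (349,183), the green look-alike at (356,140) to be left alone, and soap at (335,125). The stand is near (320,238). The drainer at (328,322) holds two discs, at (330,296) and (328,340). The stem is at (357,289) and the spoon at (357,350).

```bash
python3 - <<'E'
import cv2
a=cv2.imread("pics/side0.png")[115:275,285:385]; b=cv2.imread("pics/side0.png")[265:365,285:385]
cv2.imwrite("pics/c1.png",cv2.resize(a[90:],None,fx=7,fy=7,interpolation=3))
c=cv2.imread("pics/scene0.png")[180:370,200:360]
cv2.imwrite("pics/c2.png",cv2.resize(c,None,fx=3.1,fy=3.1,interpolation=3))
E
```

```text
(no output)
```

View pics/c1.png

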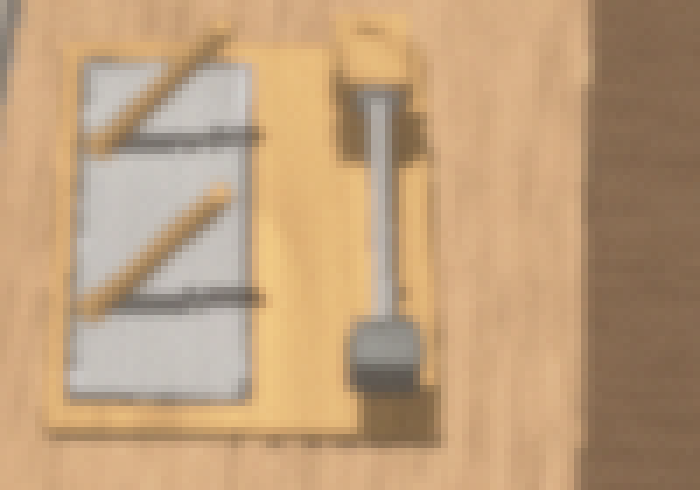

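View pics/c2.png

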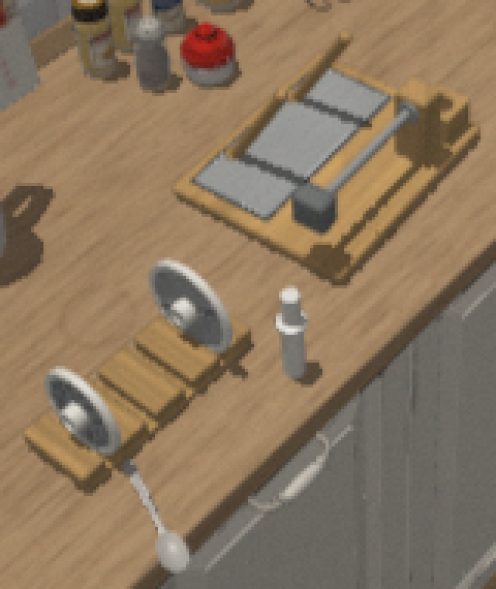

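```bash
cat > h.py <<'E'
from bench import sensors, vision, ctrl
import cv2, numpy as np
from scipy.spatial.transform import Rotation as R
def tool():
    o=sensors.get_obs(); T=np.eye(4); T[:3,:3]=R.from_quat(np.r_[o['eef_rot'][1:],o['eef_rot'][0]]).as_matrix(); T[:3,3]=o['eef_pos']; return T
def cam(n,T=None):
    m=vision.camera_model(n)
    X=np.linalg.inv(m['extrinsics']) if n!='wrist' else (tool() if T is None else T)@m['hand_eye']
    return m['K'],X
def ray(n,uv,z,T=None):
    K,X=cam(n,T); d=X[:3,:3]@np.linalg.solve(K,[uv[0],uv[1],1.]); c=X[:3,3]; return c+d*(z-c[2])/d[2]
def proj(n,p,T=None):
    K,X=cam(n,T); q=K@(X[:3,:3].T@(np.asarray(p)-X[:3,3])); return q[:2]/q[2]
def snap(n,f):
    T=tool(); im=vision.camera(n); cv2.imwrite(f"pics/{f}.png",im); np.save(f"pics/{f}.npy",T); return im
def delta(p,Rw=None,T=None):
    "tool-frame mm shift and rotvec to reach world TCP p, rotation Rw"
    T=tool() if T is None else T
    r=np.zeros(3) if Rw is None else R.from_matrix(T[:3,:3].T@Rw).as_rotvec()
    return np.round(1000*T[:3,:3].T@(np.asarray(p)-T[:3,3]),1), np.round(r,3)
E
python3 - <<'E'
from h import *
s=lambda u,v:(285+u/7,205+v/7); c=lambda u,v:(200+u/3.1,180+v/3.1)
pr=lambda n,p:print(n,np.round(p,3))
pr('collar side',ray('side',s(381,95),.09)); pr('collar sc',ray('scene',c(408,108),.09))
pr('cap top side',ray('side',s(385,345),.11)); pr('cap c sc',ray('scene',c(315,205),.09))
pr('pegA tip side',ray('side',s(222,35),.148));pr('pegA tip sc',ray('scene',c(345,38),.148))
pr('pegB tip side',ray('side',s(222,192),.148));
pr('pegA foot',ray('side',s(100,150),.02));pr('pegB foot',ray('side',s(90,310),.02))
pr('base corner',ray('side',s(45,432),.018));pr('base c2',ray('side',s(70,45),.018));pr('base c3',ray('scene',c(340,278),.018))
pr('stem top sc',ray('scene',c(290,295),.11)); pr('stem side',ray('side',(357,283),.11))
pr('discF sc',ray('scene',c(75,415),.05));pr('discF side',ray('side',(328,341),.05))
pr('discN sc',ray('scene',c(185,312),.05));pr('discN side',ray('side',(329,298),.05))
pr('bk1 side',ray('side',(350,151),.1));pr('bk2',ray('side',(349,177),.1));pr('green',ray('side',(356,133),.1))
pr('soap',ray('side',(335,113),.19)); pr('spoon', ray('side',(369,357),0)); pr('spoon2', ray('scene',c(127,465),.0))
pr('timer',ray('scene',c(208,50),.05))
pr('dr corner',ray('scene',c(92,487),.0));pr('dr c',ray('scene',c(250,340),.025)); pr('dr far', ray('scene',c(28,437),.025))
E
```

```text
collar side [ 0.464 -0.032  0.09 ]
collar sc [ 0.47  -0.032  0.09 ]
cap top side [0.453 0.14  0.11 ]
cap c sc [0.453 0.135 0.09 ]
pegA tip side [ 0.555 -0.023  0.148]
pegA tip sc [ 0.549 -0.024  0.148]
pegB tip side [0.545 0.079 0.148]
pegA foot [ 0.626 -0.023  0.02 ]
pegB foot [0.618 0.085 0.02 ]
base corner [0.633 0.163 0.018]
base c2 [ 0.654 -0.098  0.018]
base c3 [0.415 0.143 0.018]
stem top sc [0.383 0.247 0.11 ]
stem side [0.386 0.247 0.11 ]
discF sc [0.474 0.436 0.05 ]
discF side [0.47  0.437 0.05 ]
discN sc [0.482 0.29  0.05 ]
discN side [0.479 0.287 0.05 ]
bk1 side [ 0.44  -0.402  0.1  ]
bk2 [ 0.437 -0.246  0.1  ]
green [ 0.417 -0.524  0.1  ]
soap [ 0.523 -0.548  0.19 ]
spoon [0.328 0.46  0.   ]
spoon2 [0.429 0.423 0.   ]
timer [0.731 0.004 0.05 ]
dr corner [0.436 0.459 0.   ]
dr c [0.426 0.261 0.025]
dr far [0.504 0.469 0.025]
```

```bash
cat >> h.py <<'E'
def down(yaw): # tool pointing down, tool x at world yaw
    c,s=np.cos(yaw),np.sin(yaw); return np.array([[c,s,0],[s,-c,0],[0,0,-1.]])
E
python3 - <<'E'
from h import *
for p in [(.38,-.35,.33),(.46,.16,.27)]: print(delta(p,down(1.65)))
E
```

```text
(array([ 290.2, -147.4, -127.4]), array([-1.00e-03, -1.00e-03, -1.42e+00]))
(array([ 484.2, -625.7,  -66.7]), array([-1.00e-03, -1.00e-03, -1.42e+00]))
```

Request:
{"name": "carry_out", "arguments": {
  "deltas": "50 -30 -127 0 0 0 0; 120 -60 -127 0 0 0 0; 170 -90 -127 0 0 0 0; 230 -120 -127 0 0 0 0; 290 -147 -127 0 0 0 0;330 -240 -115 0 0 -0.2 0;360 -320 -105 0 0 -0.4 0;390 -390 -95 0 0 -0.6 0;420 -460 -85 0 0 -0.8 0;450 -530 -75 0 0 -1 0;484 -626 -67 0 0 -1.2 0;484 -626 -67 0 0 -1.42 0"
}}

```text
time_s: 1.65
eef_pos: [0.4377, 0.032, 0.2835]
eef_rot: [0.0, 0.715, 0.699, 0.0]
wrist_force: [0.2, -0.5, 1.2]
opening: 1.002
grasp_force: 0.0
```

Request:
{"name": "carry_out", "arguments": {
  "deltas": "0 0 0 0 0 0 0;0 0 0 0 0 0 0"
}}

```text
time_s: 1.9
eef_pos: [0.4376, 0.03, 0.2835]
eef_rot: [0.0, 0.717, 0.697, -0.0]
wrist_force: [1.0, 0.5, 0.2]
opening: 0.999
grasp_force: 0.0
```

```bash
python3 - <<'E'
from h import *
print(np.round(tool(),3)); im=snap('wrist','w1')
cv2.imwrite('pics/w1b.png',cv2.resize(im,(800,500),interpolation=3))
E
```

```text
[[ 0.028  1.    -0.     0.438]
 [ 1.    -0.028 -0.     0.03 ]
 [-0.001 -0.    -1.     0.283]
 [ 0.     0.     0.     1.   ]]
```

View pics/w1b.png

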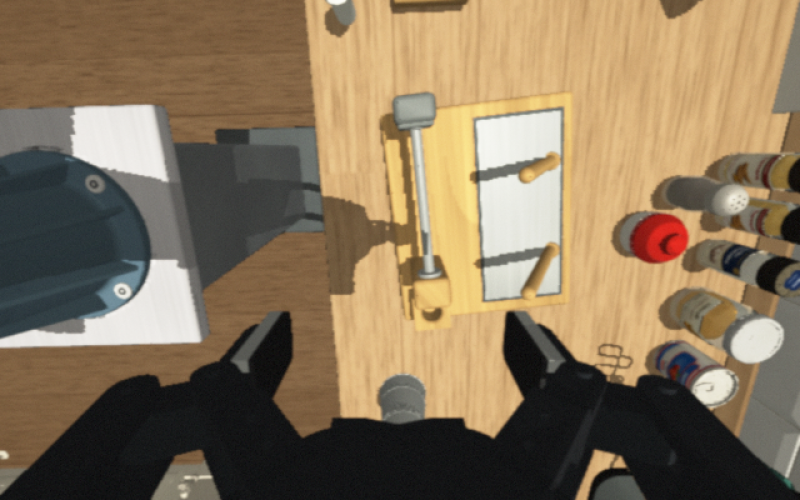

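The wrist view (800 px scale) shows the cap at (415,107), the rod from (418,140) to (428,262), and the socket mouth at (431,316). The peg tips are at (526,175) and (529,291), and beaker 2 is at (403,385).

```bash
python3 - <<'E'
from h import *
T=np.load('pics/w1.npy'); w=lambda u,v,z:np.round(ray('wrist',(u/1.25,v/1.25),z,T),4)
a,b=w(418,140,.09),w(428,262,.09); print('rod',a,b,'ang',np.arctan2(-(a-b)[0],(a-b)[1]))
print('base corners',w(387,107,.018),w(572,95,.018),w(566,302,.018)); 
print('plate',w(474,119,.018),w(561,109,.018),w(484,300,.018),w(561,292,.018))
print('cap top c',w(416,104,.11)); print('socket',w(431,316,.054)); print('tips',w(526,175,.148),w(529,291,.148)); print('beaker',w(403,383,.1))
im=cv2.imread('pics/w1.png'); cv2.imwrite('pics/c3.png',cv2.resize(im[70:265,295:465],None,fx=3,fy=3,interpolation=3))
E
```

```text
rod [0.4607 0.1082 0.09  ] [ 0.4699 -0.0169  0.09  ] ang 0.07340901797905933
base corners [0.4298 0.1464 0.018 ] [0.6389 0.1531 0.018 ] [ 0.6584 -0.1011  0.018 ]
plate [0.5292 0.1308 0.018 ] [0.6279 0.1387 0.018 ] [ 0.5495 -0.0952  0.018 ] [ 0.6503 -0.0866  0.018 ]
cap top c [0.4582 0.1387 0.11  ]
socket [ 0.4762 -0.0985  0.054 ]
tips [0.548  0.0765 0.148 ] [ 0.5583 -0.0287  0.148 ]
beaker [ 0.4395 -0.1599  0.1   ]
```

View pics/c3.png

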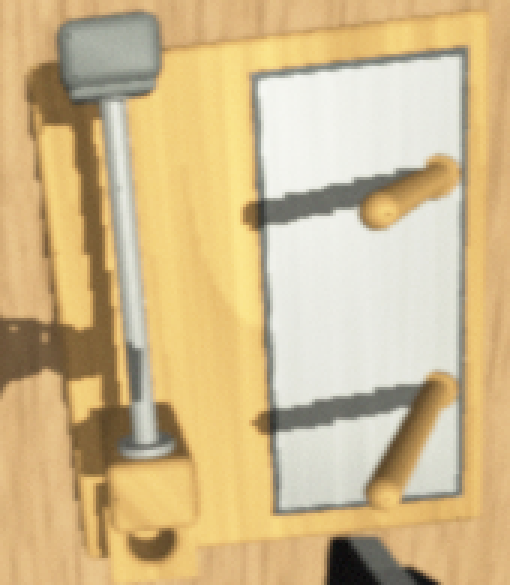

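```bash
python3 - <<'E'
from h import *
T=np.load('pics/w1.npy'); w=lambda u,v,z:np.round(ray('wrist',(295+u/3,70+v/3),z,T),4)
a,b=w(114,105,.09),w(145.5,437,.09); print('rod',a,b,'ang',np.arctan2(-(a-b)[0],(a-b)[1]))
print('cap top corners',w(62,27,.11),w(154,13,.11),w(157,80,.11),w(70,92,.11))
print('tips',w(380,212,.148),w(384,496,.148)); print('feet',w(442,172,.018),w(440,388,.018))
print(delta((.456,.136,.15),down(1.647)),delta((.456,.136,.072),down(1.647)))
E
```

```text
rod [0.4592 0.1163 0.09  ] [ 0.4714 -0.0255  0.09  ] ang 0.08582531926932743
cap top corners [0.4392 0.1436 0.11  ] [0.4734 0.1474 0.11  ] [0.4745 0.124  0.11  ] [0.4415 0.1207 0.11  ]
tips [0.5489 0.0758 0.148 ] [ 0.5583 -0.0319  0.148 ]
feet [0.6239 0.0834 0.018 ] [ 0.6332 -0.0275  0.018 ]
(array([107.4,  15. , 133.6]), array([-0.   ,  0.   , -0.106])) (array([107.4,  15. , 211.6]), array([-0.   ,  0.   , -0.106]))
```

```bash
python3 - <<'E'
from h import *
for p in [(.4575,.132,.15),(.4575,.132,.08)]: print(delta(p,down(1.654)))
E
```

```text
(array([103.4,  16.6, 133.6]), array([-0.   ,  0.   , -0.113]))
(array([103.5,  16.6, 203.6]), array([-0.   ,  0.   , -0.113]))
```

Request:
{"name": "carry_out", "arguments": {
  "deltas": "52 8 60 0 0 -0.113 0;103 17 110 0 0 -0.113 0;103 17 150 0 0 -0.113 0;103 17 204 0 0 -0.113 0;103 17 204 0 0 -0.113 0;103 17 204 0 0 -0.113 0.5;103 17 204 0 0 -0.113 0.8;103 17 204 0 0 -0.113 0.8;103 17 204 0 0 -0.113 0.8;103 17 204 0 0 -0.113 0.8"
}}

```text
time_s: 3.2
eef_pos: [0.4579, 0.1325, 0.08]
eef_rot: [0.0, 0.677, 0.736, 0.0]
wrist_force: [0.4, -0.2, 0.9]
opening: 0.198
grasp_force: 0.0
```

```bash
python3 - <<'E'
from h import *
T=tool();print(np.round(T,4), sensors.get_obs()['opening'])
u=np.array([-np.sin(.083),np.cos(.083),0])
c=T[:3,3]; 
for p in [c+.06*u, (.56,.215,.09),(.56,.215,.011)]: print(delta(p,down(1.654)))
E
```

```text
[[-8.450e-02  9.964e-01  7.000e-04  4.579e-01]
 [ 9.964e-01  8.450e-02  0.000e+00  1.325e-01]
 [-0.000e+00  7.000e-04 -1.000e+00  8.000e-02]
 [ 0.000e+00  0.000e+00  0.000e+00  1.000e+00]] 0.19786370042225354
(array([60. ,  0.1, -0. ]), array([0.001, 0.   , 0.001]))
(array([ 73.6, 108.7,  -9.9]), array([0.001, 0.   , 0.001]))
(array([ 73.6, 108.6,  69.1]), array([0.001, 0.   , 0.001]))
```

```bash
python3 - <<'E'
from h import *
a=snap('wrist','w2'); b=cv2.resize(snap('side','s2')[190:290,290:390],None,fx=4,fy=4,interpolation=3)
cv2.imwrite('pics/w2b.png',np.hstack([a[:,120:520],b]))
E
```

```text
(no output)
```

View pics/w2b.png

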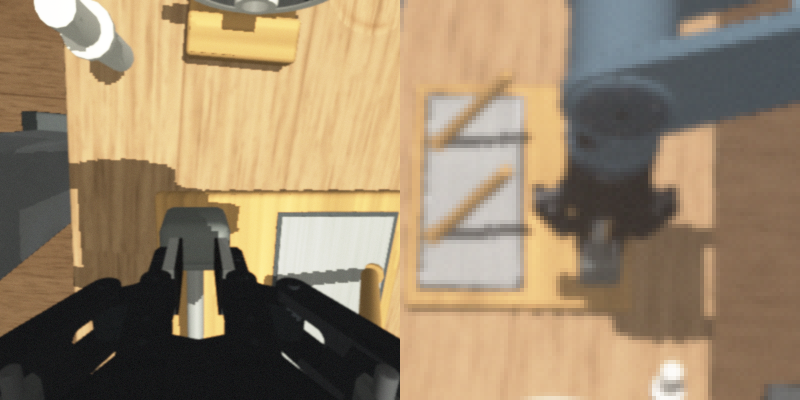

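```bash
python3 - <<'E'
from h import *
T=np.load('pics/w2.npy'); print('tcp px',proj('wrist',T[:3,3],T), 'grasp', proj('wrist',T[:3,3]+[0,0,.019],T))
for uv in [(165,208),(228,208),(170,238),(222,238)]: print(np.round(ray('wrist',(120+uv[0],uv[1]),.11,T),4))
for p in [(.4579,.13,.11),(.4575,.145,.11),(.457,.155,.11)]: print(proj('wrist',p,T)-[120,0])
for z in (.11,.09): print(ray('side',(290+200/4,190+255/4),z))
a=cv2.imread('pics/w2.png')[150:350,240:400]; cv2.imwrite('pics/w2c.png',cv2.resize(a,None,fx=3,fy=3,interpolation=3))
E
```

```text
tcp px [316.18524457 233.76187859] grasp [315.98265569 246.47239287]
[0.4398 0.1579 0.11  ]
[0.4722 0.1606 0.11  ]
[0.4434 0.1414 0.11  ]
[0.471  0.1437 0.11  ]
[195.44578545 259.3448183 ]
[197.01279006 233.81194761]
[197.65971606 215.95578036]
[0.45264256 0.13750851 0.11      ]
[0.45209247 0.12633931 0.09      ]
```

View pics/w2c.png

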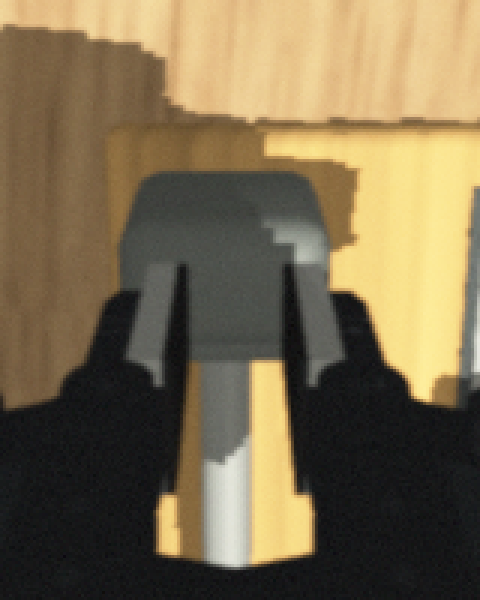

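The fingers closed above or beside the cap without touching it. I'll reopen, go lower and try again.

Request:
{"name": "carry_out", "arguments": {
  "deltas": "0 0 0 0 0 0 0;0 0 0 0 0 0 0;0 0 0 0 0 0 0;3 0 0 0 0 0 0;5 0 12 0 0 0 0;5 0 25 0 0 0 0;5 0 25 0 0 0 0.4;5 0 25 0 0 0 0.7;5 0 25 0 0 0 0.7;5 0 25 0 0 0 0.7;5 0 25 0 0 0 0.7"
}}

```text
time_s: 4.68
eef_pos: [0.4575, 0.1374, 0.055]
eef_rot: [0.0, 0.677, 0.736, 0.0]
wrist_force: [-1.0, 0.2, 2.6]
opening: 0.45
grasp_force: 60.7
```

```bash
python3 - <<'E'
from h import *
o=sensors.get_obs(); print(o['opening'],o['grasp_force'])
a=snap('wrist','w3')[130:400,200:440]; b=snap('side','s3')[190:290,290:390]
cv2.imwrite('pics/w3b.png',np.hstack([cv2.resize(a,(480,540),interpolation=3),cv2.resize(b,(320,540),interpolation=3)]))
E
```

```text
0.4499787575616171 60.66658906638622
```

Request:
{"name": "carry_out", "arguments": {
  "deltas": "0 0 0 0 0 0 0.3;0 0 0 0 0 0 0.3;0 0 -10 0 0 0 0.3;0 0 -10 0 0 0 0.7;0 0 -10 0 0 0 0.7;0 0 -10 0 0 0 0.7;0 0 -10 0 0 0 0.7;20 0 -10 0 0 0 0.7;40 0 -10 0 0 0 0.7;60 0 -10 0 0 0 0.7;60 0 -10 0 0 0 0.7"
}}

```text
time_s: 6.15
eef_pos: [0.452, 0.1981, 0.0646]
eef_rot: [-0.0, 0.676, 0.737, 0.0]
wrist_force: [-0.6, -1.6, -0.8]
opening: 0.455
grasp_force: 60.0
```

```bash
python3 - <<'E'
from h import *
T=tool();print(np.round(T[:3,3],4), sensors.get_obs()['opening'],sensors.get_obs()['grasp_force'])
for p in [(.545,.215,.065),(.545,.215,-.003)]: print(delta(p,down(1.654)))
a=snap('wrist','w4')[130:400,200:440]; b=snap('side','s4')[190:290,290:390]
cv2.imwrite('pics/w4b.png',np.hstack([cv2.resize(a,(480,540),interpolation=3),cv2.resize(b,(320,540),interpolation=3)]))
E
```

```text
[0.452  0.1981 0.0646] 0.4553602880827897 60.040690776659176
(array([ 8.9, 94.1, -0.4]), array([-0.   , -0.   ,  0.003]))
(array([ 8.9, 94.1, 67.6]), array([-0.   , -0.   ,  0.003]))
```

View pics/w4b.png

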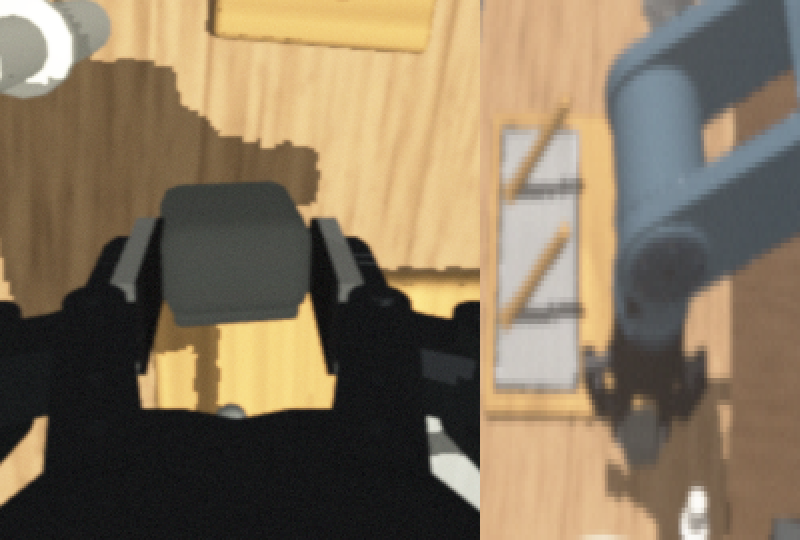

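The cap is off and held squarely between the fingers. I'll set it down beside the stand.

Request:
{"name": "carry_out", "arguments": {
  "deltas": "9 47 0 0 0 0 0.7;9 94 0 0 0 0 0.7;9 94 30 0 0 0 0.7;9 94 55 0 0 0 0.7;9 94 62 0 0 0 0.7;9 94 65 0 0 0 0.7;9 94 67 0 0 0 0.7;9 94 67 0 0 0 0.7"
}}

```text
time_s: 7.25
eef_pos: [0.5455, 0.2137, 0.0004]
eef_rot: [0.0, 0.677, 0.736, -0.0]
wrist_force: [-7.5, -2.1, 13.7]
opening: 0.451
grasp_force: 61.8
```

Request:
{"name": "carry_out", "arguments": {
  "deltas": "0 0 0 0 0 0 0.3;0 0 0 0 0 0 0.1;0 0 -50 0 0 0 0;0 0 -100 0 0 0.15 0;30 -10 -150 0 0 0.33 0;60 -20 -200 0 0 0.5 0;90 -30 -220 0 0 0.68 0;120 -36 -220 0 0 0.86 0;120 -36 -220 0 0 1.04 0;120 -36 -220 0 0 1.22 0;120 -36 -220 0 0 1.4 0;120 -36 -220 0 0 1.58 0"
}}

```text
time_s: 8.75
eef_pos: [0.4992, 0.3306, 0.2176]
eef_rot: [0.0, 0.999, 0.035, -0.0]
wrist_force: [-0.5, 0.0, 0.3]
opening: 1.001
grasp_force: 0.0
```

Request:
{"name": "carry_out", "arguments": {
  "deltas": "0 0 0 0 0 0.08 0;0 0 0 0 0 0.08 0"
}}

```text
time_s: 9.0
eef_pos: [0.4992, 0.3305, 0.2176]
eef_rot: [0.0, 1.0, -0.002, -0.0]
wrist_force: [-0.6, 0.9, -0.3]
opening: 1.001
grasp_force: 0.0
```

```bash
python3 - <<'E'
from h import *
print(np.round(tool(),3)); im=snap('wrist','w5')
cv2.imwrite('pics/w5b.png',cv2.resize(im,(800,500),interpolation=3))
E
```

```text
[[ 1.    -0.004 -0.     0.499]
 [-0.004 -1.    -0.     0.331]
 [-0.     0.    -1.     0.218]
 [ 0.     0.     0.     1.   ]]
```

View pics/w5b.png

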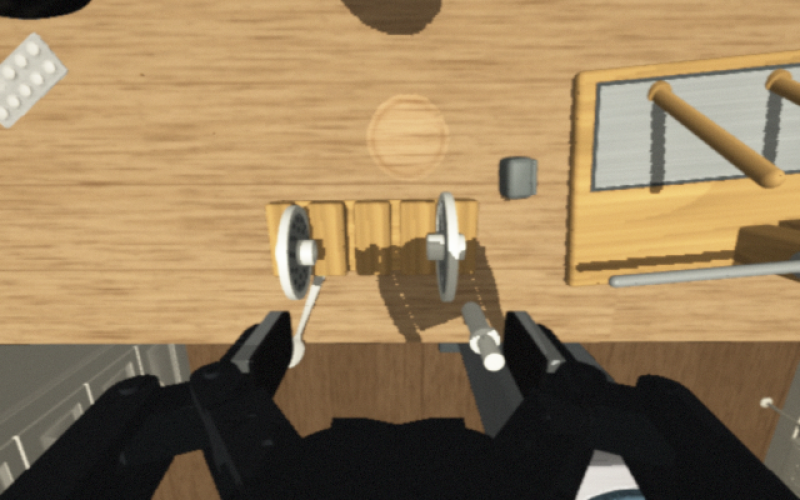

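The wrist view shows the left disc centred near (296,252), the right one near (447,248) and the cap at (518,178). The stem top is at (490,358) and the spoon runs from (318,280) to (297,350).

```bash
python3 - <<'E'
from h import *
T=np.load('pics/w5.npy'); w=lambda u,v,z:np.round(ray('wrist',(u/1.25,v/1.25),z,T),4)
from scipy.optimize import least_squares
# disc: outline points fit. unknown x,y; try sizes, full-circle top/bottom rim extremes & hub ends
for name,(t,b,h1,h2) in {'R':((446,193),(448,301),(430,246),(464,246)),'L':((292,205),(297,300),(282,252),(315,252))}.items():
  for d,c in ((.104,.059),(.092,.053),(.080,.047),(.068,.041)):
    th=np.linspace(0,2*np.pi,181)
    def vext(x,y):
        P=np.array([proj('wrist',(x+d/2*np.cos(a),y,c+d/2*np.sin(a)),T) for a in th])*1.25
        return P[:,1].min(),P[:,1].max()
    f=lambda s: np.array(vext(s[0],s[1]))-[t[1],b[1]]
    y0=w((t[0]+b[0])/2,248,c)[1]
    r=least_squares(lambda s:f((s[0],y0)),[.48]); print(name,d,np.round(r.x,4),round(y0,4),'resid',np.round(r.fun,1))
print('drainer corners',w(267,203,.025),w(478,200,.025),w(478,275,.025),w(275,275,.025))
print('cap top',[w(*p,.04) for p in ((501,157),(537,157),(537,187),(502,187))])
print('cap foot',w(506,199,0),w(535,198,0))
print('stem top',w(490,359,.11)); print('rod tip',w(613,282,.09))
im=cv2.imread('pics/w5.png'); cv2.imwrite('pics/c5.png',np.hstack([cv2.resize(im[145:250,205:275],(400,600),interpolation=3),cv2.resize(im[145:250,325:395],(400,600),interpolation=3)]))
E
```

```text
R 0.104 [0.4799] 0.2836 resid [-0.9  1. ]
R 0.092 [0.4786] 0.2827 resid [ 6.1 -6.6]Traceback (most recent call last):
  File "<stdin>", line 13, in <module>
    return func(*args, **kwargs)
    result = trf(vector_fun.fun, vector_fun.jac, x0, f0, J0, lb, ub, ftol, xtol,
                 gtol, max_nfev, x_scale, loss_function, tr_solver,
                 tr_options.copy(), verbose, callback=callback_wrapped)
    return trf_no_bounds(
        fun, jac, x0, f0, J0, ftol, xtol, gtol, max_nfev, x_scale,
        loss_function, tr_solver, tr_options, verbose, callback=callback)
    f_new = fun(x_new)
    self._update_fun()
    ~~~~~~~~~~~~~~~~^^
    self.f = self.fun_wrapped(xp_copy(self.x))
             ~~~~~~~~~~~~~~~~^^^^^^^^^^^^^^^^^
    return np.atleast_1d(self.fun(x))
                         ~~~~~~~~^^^
    return self.f(x, *self.args, **self.kwargs)
           ~~~~~~^^^^^^^^^^^^^^^^^^^^^^^^^^^^^^
  File "<stdin>", line 13, in <lambda>
  File "<stdin>", line 11, in <lambda>
  File "<stdin>", line 9, in vext
  File "h.py", line 13, in proj
    K,X=cam(n,T); q=K@(X[:3,:3].T@(np.asarray(p)-X[:3,3])); return q[:2]/q[2]
        ~~~^^^^^
  File "h.py", line 7, in cam
    m=vision.camera_model(n)
ValueError: time passes only in moves, steps and waits
```

Camera-model calls are rate-limited within a script, so I'll cache the model.

```bash
sed -i 's/^def cam(/import functools\n_model=functools.lru_cache(None)(vision.camera_model)\ndef cam(/; s/m=vision.camera_model(n)/m=_model(n)/' h.py; python3 - <<'E'
from h import *
T=np.load('pics/w5.npy'); w=lambda u,v,z:np.round(ray('wrist',(u/1.25,v/1.25),z,T),4)
from scipy.optimize import least_squares
th=np.linspace(0,2*np.pi,181)
for name,(t,b) in {'R':((446,193),(448,301)),'L':((292,205),(297,300))}.items():
  for d,c in ((.104,.059),(.092,.053),(.080,.047),(.068,.041)):
    def vext(x,y):
        P=np.array([proj('wrist',(x+d/2*np.cos(a),y,c+d/2*np.sin(a)),T) for a in th])*1.25
        return P[:,1].min(),P[:,1].max()
    y0=w((t[0]+b[0])/2,248,c)[1]
    r=least_squares(lambda s:np.array(vext(s[0],y0))-[t[1],b[1]],[.48]); print(name,d,np.round(r.x,4),round(y0,4),'resid',np.round(r.fun,1))
print('drainer corners',w(267,203,.025),w(478,200,.025),w(478,275,.025),w(275,275,.025))
print('cap top',[w(*p,.04) for p in ((501,157),(537,157),(537,187),(502,187))])
print('cap foot',w(506,199,0),w(535,198,0))
print('stem top',w(490,359,.11)); print('rod tip',w(613,282,.09))
im=cv2.imread('pics/w5.png'); cv2.imwrite('pics/c5.png',np.hstack([cv2.resize(im[145:250,205:275],(400,600),interpolation=3),cv2.resize(im[145:250,325:395],(400,600),interpolation=3)]))
E
```

```text
R 0.104 [0.4799] 0.2836 resid [-0.9  1. ]
R 0.092 [0.4786] 0.2827 resid [ 6.1 -6.6]
R 0.08 [0.4772] 0.2819 resid [ 12.9 -13.9]
R 0.068 [0.4756] 0.281 resid [ 19.6 -20.8]
L 0.104 [0.4749] 0.4297 resid [-6.9  7.5]
L 0.092 [0.4734] 0.4315 resid [ 0.1 -0.1]
L 0.08 [0.4719] 0.4333 resid [ 6.9 -7.3]
L 0.068 [0.4703] 0.4351 resid [ 13.4 -14.2]
drainer corners [0.5179 0.4639 0.025 ] [0.5201 0.249  0.025 ] [0.4391 0.2442 0.025 ] [0.44   0.4636 0.025 ]
cap top [array([0.5627, 0.233 , 0.04  ]), array([0.5626, 0.1991, 0.04  ]), array([0.5345, 0.1961, 0.04  ]), array([0.5347, 0.2299, 0.04  ])]
cap foot [0.5175 0.213  0.    ] [0.5185 0.1816 0.    ]
stem top [0.3906 0.249  0.11  ]
rod tip [0.4557 0.1388 0.09  ]
```

View pics/c5.png

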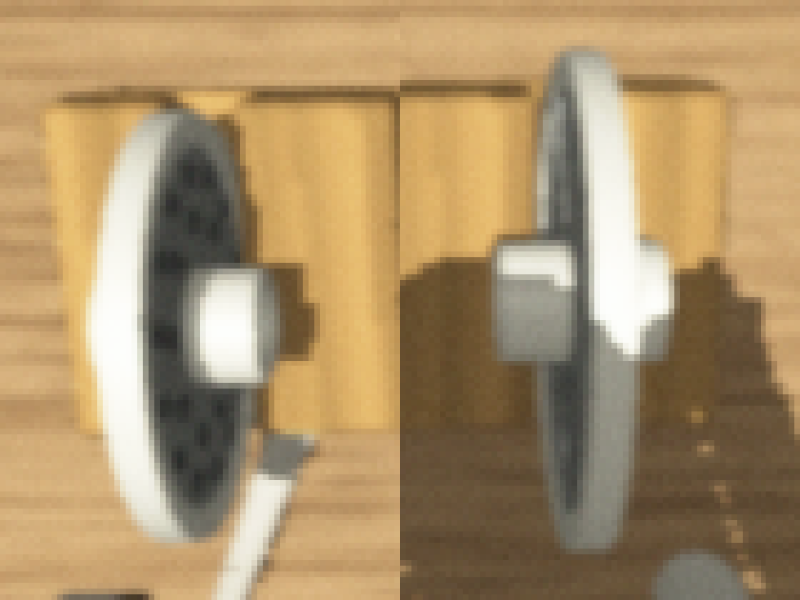

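The right disc is disc_104 at about (0.480, 0.283). The left is disc_92 at about (0.4735, 0.428). I'll grip disc_104 by its top rim.

Request:
{"name": "carry_out", "arguments": {
  "deltas": "-19 47 60 0 0 0 0;-19 47 110 0 0 0 0;-19 47 140 0 0 0 0;-19 47 162 0 0 0 0;-19 47 162 0 0 0 0;-19 47 162 0 0 0 0.5;-19 47 162 0 0 0 1;-19 47 162 0 0 0 1;-19 47 162 0 0 0 1;-19 47 162 0 0 0 1"
}}

```text
time_s: 10.3
eef_pos: [0.4804, 0.284, 0.0562]
eef_rot: [-0.0, 1.0, -0.002, 0.0]
wrist_force: [-0.5, 0.5, 1.9]
opening: 0.081
grasp_force: 59.5
```

Request:
{"name": "carry_out", "arguments": {
  "deltas": "0 0 -30 0 0 0 1;0 0 -80 0 0 0 1;0 0 -140 0 0 0 1;-13 50 -140 0 0 -0.04 1;-27 99 -140 0 0 -0.087 1;-27 99 -140 0 0 -0.087 1;-27 99 -90 0 0 -0.087 1;-27 99 -50 0 0 -0.087 1;-27 99 -32 0 0 -0.087 1;-27 99 -32 0 0 -0.087 1;-27 99 -32 0 0 -0.087 1"
}}

```text
time_s: 11.68
eef_pos: [0.4532, 0.1853, 0.0885]
eef_rot: [-0.0, 0.999, 0.041, 0.001]
wrist_force: [0.5, -0.1, -0.2]
opening: 0.082
grasp_force: 59.2
```

```bash
python3 - <<'E'
from h import *
print(np.round(tool(),3)); a=snap('wrist','w6'); b=snap('scene','s6')
cv2.imwrite('pics/w6b.png',np.hstack([cv2.resize(a[130:310,310:490],(400,400),interpolation=3),cv2.resize(b[190:290,250:350],(400,400),interpolation=3)]))
E
```

```text
[[ 0.997  0.082  0.001  0.453]
 [ 0.082 -0.997  0.     0.185]
 [ 0.001 -0.    -1.     0.088]
 [ 0.     0.     0.     1.   ]]
```

View pics/w6b.png

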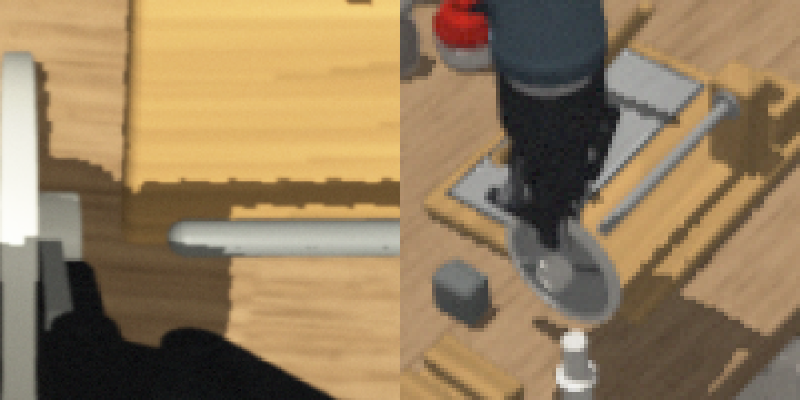

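The hub is about 1.5 mm too far in +x relative to the rod. I'll correct that and insert gently.

Request:
{"name": "carry_out", "arguments": {
  "deltas": "-1.3 10 0 0 0 0 1;-1.3 22 0 0 0 0 1;-1.3 30 0 0 0 0 1;-1.3 38 0 0 0 0 1;-1.3 46 0 0 0 0 1;-1.3 54 0 0 0 0 1;-1.3 62 0 0 0 0 1"
}}

```text
time_s: 12.65
eef_pos: [0.4563, 0.1225, 0.0876]
eef_rot: [-0.0, 0.999, 0.041, -0.0]
wrist_force: [0.4, -0.1, -1.8]
opening: 0.079
grasp_force: 59.3
```

Request:
{"name": "carry_out", "arguments": {
  "deltas": "0 30 0 0 0 0 1;0.5 60 0 0 0 0 1;1 90 0 0 0 0 1;1 115 0 0 0 0 1;1 125 0 0 0 0 1;1 125 0 0 0 0 1"
}}

```text
time_s: 13.4
eef_pos: [0.4675, -0.0018, 0.0876]
eef_rot: [-0.0, 0.999, 0.041, -0.0]
wrist_force: [-0.1, 0.5, -1.6]
opening: 0.082
grasp_force: 59.3
```

Request:
{"name": "carry_out", "arguments": {
  "deltas": "0 0 0 0 0 0 0.6;0 0 0 0 0 0 0.6;0 0 -60 0 0 0 0.5;0 0 -112 0 0 0 0;5 -60 -112 0 0 0 0;10 -120 -112 0 0 0 0;16 -180 -112 0 0 0.04 0;22 -240 -112 0 0 0.082 0;30 -300 -112 0 0 0.082 0;36 -360 -112 0 0 0.082 0;41 -428 -112 0 0 0.082 0;41 -428 -112 0 0 0.082 0"
}}

```text
time_s: 14.9
eef_pos: [0.4714, 0.4327, 0.199]
eef_rot: [-0.0, 1.0, 0.003, -0.0]
wrist_force: [-0.1, -0.5, -0.2]
opening: 0.998
grasp_force: 0.0
```

```bash
python3 - <<'E'
from h import *
print(np.round(tool(),4)); im=snap('wrist','w7')
cv2.imwrite('pics/w7c.png',cv2.resize(im[100:400,160:480],(800,600)[:2],interpolation=3))
for p in [(.4735,.428,.05)]: print(delta(p,down(0)))
# automatic: is a white disc rim where expected?
T=np.load('pics/w7.npy'); print([np.round(proj('wrist',(.4735+a,.428,z),T)) for a,z in ((0,.099),(.046,.053),(-.046,.053))])
E
```

```text
[[ 1.000e+00  5.800e-03 -7.000e-04  4.714e-01]
 [ 5.800e-03 -1.000e+00  7.000e-04  4.327e-01]
 [-6.000e-04 -7.000e-04 -1.000e+00  1.990e-01]
 [ 0.000e+00  0.000e+00  0.000e+00  1.000e+00]]
(array([  1.9,   3.2, 148.9]), array([0.   , 0.001, 0.005]))
[array([323., 193.]), array([323., 141.]), array([322., 221.])]
```

Request:
{"name": "carry_out", "arguments": {
  "deltas": "2 3 60 0 0 0 0;2 3 110 0 0 0 0;2 3 140 0 0 0 0;2 3 155 0 0 0 0;2 3 155 0 0 0 0;2 3 155 0 0 0 0.5;2 3 155 0 0 0 1;2 3 155 0 0 0 1;2 3 155 0 0 0 1;2 3 155 0 0 0 1"
}}

```text
time_s: 16.2
eef_pos: [0.4754, 0.4271, 0.0451]
eef_rot: [-0.002, 1.0, 0.0, 0.001]
wrist_force: [-0.8, 5.0, -0.2]
opening: 0.078
grasp_force: 58.6
```

```bash
python3 - <<'E'
from h import *
print(np.round(tool(),4)); 
x=.4735; off=tool()[0,3]-x
for p in [(.4517+off,.19,.2),(.4517+off,.19,.081)]: print(delta(p,down(.083)))
E
```

```text
[[ 1.000e+00  3.000e-04  1.000e-03  4.754e-01]
 [ 3.000e-04 -1.000e+00  3.300e-03  4.271e-01]
 [ 1.000e-03 -3.300e-03 -1.000e+00  4.510e-02]
 [ 0.000e+00  0.000e+00  0.000e+00  1.000e+00]]
(array([ -21.7,  236.6, -155.6]), array([-0.003, -0.001, -0.083]))
(array([-21.8, 236.9, -36.6]), array([-0.003, -0.001, -0.083]))
```

Request:
{"name": "carry_out", "arguments": {
  "deltas": "0 0 -30 0 0 0 1;0 0 -80 0 0 0 1;0 0 -135 0 0 0 1;-5 60 -155 0 0 -0.02 1;-10 120 -155 0 0 -0.04 1;-16 180 -155 0 0 -0.06 1;-23 237 -155 0 0 -0.083 1;-23 237 -155 0 0 -0.083 1;-23 237 -100 0 0 -0.083 1;-23 237 -60 0 0 -0.083 1;-23 237 -38 0 0 -0.083 1;-23 237 -38 0 0 -0.083 1"
}}

```text
time_s: 17.7
eef_pos: [0.4505, 0.1888, 0.0808]
eef_rot: [0.0, 0.999, 0.042, -0.002]
wrist_force: [-0.1, 0.3, -0.5]
opening: 0.082
grasp_force: 58.9
```

```bash
python3 - <<'E'
from h import *
print(np.round(tool(),4)); a=snap('wrist','w8')
cv2.imwrite('pics/w8b.png',np.hstack([cv2.resize(a[130:310,310:490],(400,400),interpolation=3),cv2.resize(cv2.imread('pics/w7.png')[100:400,160:480],(400,400))]))
# rod edges and hub edge profile along columns
g=cv2.cvtColor(a,cv2.COLOR_BGR2GRAY)
g6=cv2.cvtColor(cv2.imread('pics/w6.png'),cv2.COLOR_BGR2GRAY)
print('w6 hub col 338',g6[205:255,338].tolist()); print('w6 rod col 430',g6[220:255,430].tolist())
for c in (326,332,338): print('w8 hub',c,g[205:255,c].tolist())
print('w8 rod',g[220:255,430].tolist())
E
```

```text
[[ 9.965e-01  8.380e-02 -4.500e-03  4.505e-01]
 [ 8.380e-02 -9.965e-01 -4.000e-04  1.888e-01]
 [-4.500e-03  0.000e+00 -1.000e+00  8.080e-02]
 [ 0.000e+00  0.000e+00  0.000e+00  1.000e+00]]
w6 hub col 338 [82, 81, 82, 85, 85, 83, 81, 81, 75, 72, 70, 96, 130, 144, 129, 127, 133, 132, 135, 137, 138, 137, 141, 141, 143, 145, 145, 145, 150, 153, 155, 155, 152, 142, 138, 132, 126, 119, 114, 110, 101, 91, 74, 71, 70, 74, 76, 74, 75, 76]
w6 rod col 430 [86, 115, 170, 185, 183, 181, 183, 170, 122, 113, 129, 148, 161, 171, 179, 182, 191, 197, 201, 200, 190, 180, 170, 163, 147, 143, 164, 170, 175, 180, 179, 180, 180, 179, 176]
w8 hub 326 [157, 160, 163, 166, 167, 167, 170, 178, 178, 184, 187, 187, 186, 190, 192, 193, 192, 196, 201, 204, 211, 213, 216, 215, 216, 217, 218, 222, 221, 221, 210, 164, 133, 118, 112, 110, 111, 112, 111, 113, 114, 110, 112, 114, 115, 113, 115, 117, 115, 107]
w8 hub 332 [85, 86, 84, 82, 84, 84, 80, 79, 74, 74, 76, 85, 89, 90, 91, 86, 94, 103, 117, 121, 126, 127, 130, 135, 134, 137, 139, 141, 140, 144, 143, 142, 121, 91, 80, 80, 78, 79, 79, 79, 80, 80, 79, 80, 75, 79, 79, 82, 78, 78]
w8 hub 338 [85, 87, 89, 87, 84, 88, 84, 79, 74, 70, 74, 80, 83, 84, 87, 90, 93, 104, 113, 122, 123, 131, 135, 135, 136, 136, 138, 141, 140, 140, 145, 144, 142, 136, 131, 130, 129, 126, 124, 118, 108, 97, 75, 70, 74, 75, 75, 73, 76, 78]
w8 rod [84, 85, 93, 121, 170, 185, 185, 184, 172, 138, 116, 129, 144, 160, 170, 177, 181, 191, 197, 200, 204, 197, 188, 170, 168, 154, 115, 134, 166, 172, 177, 175, 170, 167, 164]
```

Request:
{"name": "carry_out", "arguments": {
  "deltas": "-1.3 12 0 0 0 0 1;-1.3 24 0 0 0 0 1;-1.3 32 0 0 0 0 1;-1.3 40 0 0 0 0 1;-1.3 48 0 0 0 0 1;-1.3 56 0 0 0 0 1;-1.3 64 0 0 0 0 1"
}}

```text
time_s: 18.62
eef_pos: [0.4567, 0.1241, 0.0827]
eef_rot: [-0.0, 0.999, 0.042, 0.0]
wrist_force: [2.2, 1.8, -1.8]
opening: 0.077
grasp_force: 58.7
```

Request:
{"name": "carry_out", "arguments": {
  "deltas": "2 15 -1 0 0 0 1;2 35 -1.5 0 0 0 1;2 55 -1.5 0 0 0 1;2 75 -1.5 0 0 0 1;2 84 -1.5 0 0 0 1;2 84 -1.5 0 0 0 1;2 84 -1.5 0 0 0 0.8;2 84 -1.5 0 0 0 0.8"
}}

```text
time_s: 19.62
eef_pos: [0.4653, 0.0415, 0.0842]
eef_rot: [-0.0, 0.999, 0.042, 0.0]
wrist_force: [0.5, 0.4, 0.1]
opening: 0.203
grasp_force: 0.0
```

Request:
{"name": "carry_out", "arguments": {
  "deltas": "0 0 -50 0 0 0 0.5;0 0 -116 0 0 0 0;20 -50 -116 0 0 -0.18 0;45 -100 -116 0 0 -0.36 0;70 -140 -116 0 0 -0.54 0;93 -165 -116 0 0 -0.72 0;93 -165 -116 0 0 -0.9 0;93 -165 -116 0 0 -1.08 0;93 -165 -116 0 0 -1.26 0;93 -165 -116 0 0 -1.44 0;93 -165 -116 0 0 -1.57 0;93 -165 -116 0 0 -1.57 0"
}}

```text
time_s: 21.12
eef_pos: [0.544, 0.2136, 0.2001]
eef_rot: [-0.0, 0.677, 0.736, -0.0]
wrist_force: [-0.6, 0.5, -0.0]
opening: 1.001
grasp_force: 0.0
```

```bash
python3 - <<'E'
from h import *
print(np.round(tool(),4)); a=snap('wrist','w9');
print(delta((.5445,.2137,0.0),down(1.654)))
cv2.imwrite('pics/w9b.png',cv2.resize(a,(800,500),interpolation=3))
E
```

```text
[[-8.200e-02  9.966e-01 -2.000e-04  5.440e-01]
 [ 9.966e-01  8.200e-02 -0.000e+00  2.136e-01]
 [ 0.000e+00 -2.000e-04 -1.000e+00  2.001e-01]
 [ 0.000e+00  0.000e+00  0.000e+00  1.000e+00]]
(array([1.000e-01, 5.000e-01, 2.001e+02]), array([-0.   , -0.   , -0.003]))
```

View pics/w9b.png

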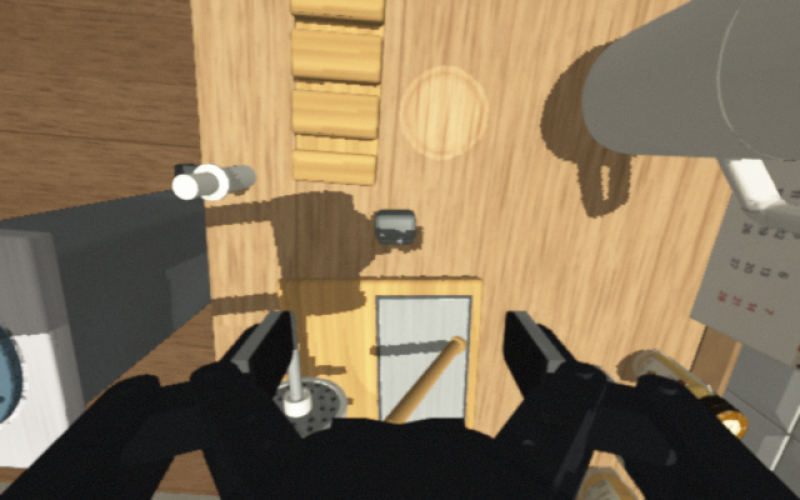

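The view shows disc_92 threaded on the rod with its hub at (298,395). The cap sits flat at (396,228), about 2 mm left of centre.

Request:
{"name": "carry_out", "arguments": {
  "deltas": "0 -2 60 0 0 0 0;0 -2 120 0 0 0 0;0 -2 170 0 0 0 0;0 -2 195 0 0 0 0;0 -2 201 0 0 0 0;0 -2 201 0 0 0 0.3;0 -2 201 0 0 0 0.7;0 -2 201 0 0 0 0.7;0 -2 201 0 0 0 0.7;0 -2 201 0 0 0 0.7"
}}

```text
time_s: 22.42
eef_pos: [0.544, 0.2134, 0.0011]
eef_rot: [0.001, 0.677, 0.736, 0.001]
wrist_force: [-0.0, 0.3, 6.6]
opening: 0.445
grasp_force: 60.9
```

Request:
{"name": "carry_out", "arguments": {
  "deltas": "0 0 -40 0 0 0 0.7;0 0 -72 0 0 0 0.7;-13 -47 -72 0 0 0 0.7;-26 -94 -72 0 0 0 0.7;-26 -94 -72 0 0 0 0.7;-26 -94 -72 0 0 0 0.7"
}}

```text
time_s: 23.18
eef_pos: [0.4518, 0.1795, 0.072]
eef_rot: [0.001, 0.677, 0.736, 0.001]
wrist_force: [0.8, 0.5, -0.5]
opening: 0.449
grasp_force: 60.6
```

```bash
python3 - <<'E'
from h import *
print(np.round(tool(),4)); a=snap('wrist','w10')
print(delta((.4527,.180,.0705),down(1.654)))
g=cv2.cvtColor(a,cv2.COLOR_BGR2GRAY)
cv2.imwrite('pics/w10b.png',cv2.resize(a[180:330,220:420],(800,600),interpolation=3))
E
```

```text
[[-8.220e-02  9.966e-01  2.400e-03  4.518e-01]
 [ 9.966e-01  8.220e-02  4.000e-04  1.795e-01]
 [ 2.000e-04  2.400e-03 -1.000e+00  7.200e-02]
 [ 0.000e+00  0.000e+00  0.000e+00  1.000e+00]]
(array([0.4, 0.4, 1.6]), array([ 0.003, -0.   , -0.001]))
```

View pics/w10b.png

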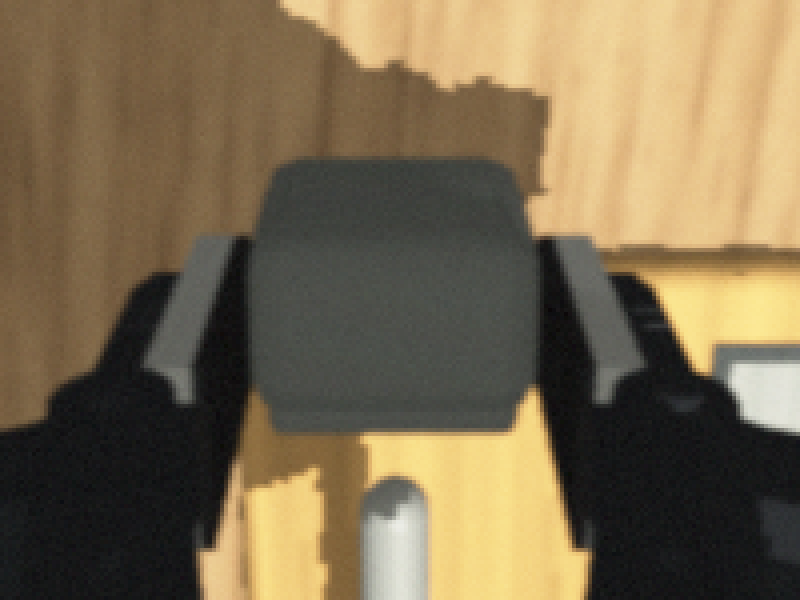

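The cap is centred on the rod laterally, both at u=395. The gap to the tip is about 20 mm.

Request:
{"name": "carry_out", "arguments": {
  "deltas": "-10 0 0.5 0 0 0 0.7;-20 0 1 0 0 0 0.7;-26 0 1 0 0 0 0.7;-32 0 1 0 0 0 0.7;-36 0 1 0 0 0 0.7;-36 0 1 0 0 0 0.7"
}}

```text
time_s: 23.98
eef_pos: [0.4537, 0.1432, 0.0701]
eef_rot: [-0.0, 0.678, 0.736, 0.0]
wrist_force: [-0.3, -0.2, -0.8]
opening: 0.449
grasp_force: 60.6
```

Request:
{"name": "carry_out", "arguments": {
  "deltas": "-3 0 0 0 0 0 0.7;-5 0 0 0 0 0 0.7;-7 0 0 0 0 0 0.7;-9 0 0 0 0 0 0.7;-9 0 0 0 0 0 0.7"
}}

```text
time_s: 24.6
eef_pos: [0.4543, 0.1362, 0.0701]
eef_rot: [-0.001, 0.678, 0.735, 0.001]
wrist_force: [0.4, 9.7, -0.7]
opening: 0.445
grasp_force: 60.5
```

Request:
{"name": "carry_out", "arguments": {
  "deltas": "0 0 0 0 0 0 0.3;0 0 0 0 0 0 0.1;0 0 -60 0 0 0 0;0 0 -120 0 0 0 0;0 0 -130 0 0 0 0"
}}

```text
time_s: 25.22
eef_pos: [0.4575, 0.1343, 0.2051]
eef_rot: [0.003, 0.677, 0.736, 0.003]
wrist_force: [0.7, 0.1, -1.4]
opening: 0.999
grasp_force: 0.0
```

```bash
python3 - <<'E'
from h import *
print(np.round(tool(),4)); a=snap('wrist','w11')
for f,uv in (('w5',(490,358.)),('w9',(184.,188.))): print(f,np.round(ray('wrist',(uv[0]/1.25,uv[1]/1.25),.11,np.load(f'pics/{f}.npy')),4))
print('hole',np.round(ray('wrist',(295+153/3,70+541/3),.054,np.load('pics/w1.npy')),4))
# bright white blob near predicted stem top in new frame
T=np.load('pics/w11.npy'); c=proj('wrist',(.389,.249,.11),T); print('pred px',c)
hsv=cv2.cvtColor(a,cv2.COLOR_BGR2HSV); m=((hsv[...,2]>190)&(hsv[...,1]<30)).astype(np.uint8)
n,l,s,cc=cv2.connectedComponentsWithStats(m)
for i in range(1,n):
    if s[i,4]>25 and np.hypot(*(cc[i]-c))<60: print(s[i],np.round(cc[i],1),np.round(ray('wrist',cc[i],.11,T),4))
print(delta((.389,.249,.15),down(1.654)),delta((.389,.249,.058),down(1.654)))
E
```

```text
[[-8.230e-02  9.966e-01  9.000e-03  4.575e-01]
 [ 9.966e-01  8.230e-02 -1.000e-04  1.343e-01]
 [-8.000e-04  9.000e-03 -1.000e+00  2.051e-01]
 [ 0.000e+00  0.000e+00  0.000e+00  1.000e+00]]
w5 [0.391  0.2477 0.11  ]
w9 [0.3875 0.2444 0.11  ]
hole [ 0.478  -0.0945  0.054 ]
pred px [245.96147755  58.32471934]
[234  52  36  35 712] [251.7  66.9] [0.3939 0.2428 0.11  ]
(array([119.9, -58.4,  53.5]), array([ 0.007,  0.001, -0.001])) (array([119.9, -59. , 145.5]), array([ 0.007,  0.001, -0.001]))
```

Request:
{"name": "carry_out", "arguments": {
  "deltas": "20 -32 0 0.009 0 0 0;45 -65 0 0.009 0 0 0;45 -65 0 0.009 0 0 0;45 -65 0 0.009 0 0 0"
}}

```text
time_s: 25.78
eef_pos: [0.3858, 0.1737, 0.1993]
eef_rot: [-0.003, 0.677, 0.736, -0.004]
wrist_force: [0.3, -0.6, 0.2]
opening: 0.997
grasp_force: 0.0
```

```bash
cat >> h.py <<'E'
def blobs(a,lo,hi,c,rad,amin,z,T):
    m=cv2.inRange(cv2.cvtColor(a,cv2.COLOR_BGR2HSV),np.array(lo),np.array(hi)); n,l,s,cc=cv2.connectedComponentsWithStats(m)
    for i in range(1,n):
        if s[i,4]>amin and np.hypot(*(cc[i]-c))<rad: print('blob',s[i],np.round(cc[i],1),np.round(ray('wrist',cc[i],z,T),4))
E
python3 - <<'E'
from h import *
a=snap('wrist','w12'); T=np.load('pics/w12.npy'); print(np.round(T,4)); c=proj('wrist',(.39,.246,.07),T); print(c)
for vmin in (150,190,215): blobs(a,(0,0,vmin),(180,45,255),c,60,25,.07,T)
E
```

```text
[[-8.280e-02  9.965e-01 -1.000e-02  3.858e-01]
 [ 9.966e-01  8.280e-02 -1.300e-03  1.737e-01]
 [-4.000e-04 -1.000e-02 -9.999e-01  1.993e-01]
 [ 0.000e+00  0.000e+00  0.000e+00  1.000e+00]]
[328.31382113 117.94144654]
blob [312 103  30  31 731] [326.  118.1] [0.3877 0.2457 0.07  ]
blob [312 103  30  31 673] [327.  117.6] [0.3887 0.2462 0.07  ]
blob [312 103  30  31 654] [327.3 117.4] [0.3889 0.2464 0.07  ]
```

Request:
{"name": "carry_out", "arguments": {
  "deltas": "36 4 10 -0.009 0 0 0;72 9 30 -0.009 0 0 0;72 9 80 -0.009 0 0 0;72 9 120 -0.009 0 0 0;72 9 141 -0.009 0 0 0;72 9 141 -0.009 0 0 0;72 9 141 -0.009 0 0 0.5;72 9 141 -0.009 0 0 0.95;72 9 141 -0.009 0 0 0.95;72 9 141 -0.009 0 0 0.95;72 9 141 -0.009 0 0 0.95"
}}

```text
time_s: 27.2
eef_pos: [0.3881, 0.2466, 0.0598]
eef_rot: [0.0, 0.677, 0.736, 0.0]
wrist_force: [-2.5, -0.4, 6.5]
opening: 0.177
grasp_force: 58.4
```

```bash
python3 - <<'E'
from h import *
T=tool();print(np.round(T,4))
for p in [(.389,.246,.2),(.477,-.0965-.072,.2)]: print(delta(p,down(1.654)))
E
```

```text
[[-8.250e-02  9.966e-01  9.000e-04  3.881e-01]
 [ 9.966e-01  8.250e-02  4.000e-04  2.466e-01]
 [ 3.000e-04  9.000e-04 -1.000e+00  5.980e-02]
 [ 0.000e+00  0.000e+00  0.000e+00  1.000e+00]]
(array([  -0.6,    1. , -140.2]), array([ 0.001, -0.   , -0.001]))
(array([-420.9,   54.5, -140.3]), array([ 0.001, -0.   , -0.001]))
```

Request:
{"name": "carry_out", "arguments": {
  "deltas": "0 0 -60 0 0 0 0.95;0 0 -120 0 0 0 0.95;0 0 -180 0 0 0 0.95;-60 8 -190 0 0 0 0.95;-120 16 -190 0 0 0 0.95;-180 23 -190 0 0 0 0.95;-240 31 -190 0 0 0 0.95;-300 39 -190 0 0 0 0.95;-360 47 -190 0 0 0 0.95;-421 54 -190 0 0 0 0.95;-421 54 -190 0 0 0 0.95;-421 54 -190 0 0 0 0.95"
}}

```text
time_s: 28.7
eef_pos: [0.4758, -0.1684, 0.2486]
eef_rot: [-0.001, 0.678, 0.735, 0.0]
wrist_force: [-0.1, -0.1, -0.7]
opening: 0.179
grasp_force: 59.0
```

```bash
python3 - <<'E'
from h import *
a=snap('wrist','w13'); T=np.load('pics/w13.npy'); print(np.round(T,4)); c=proj('wrist',(.477,-.0965,.054),T); print(c, [np.round(proj('wrist',(.477+i,-.0965+j,.054),T)) for i,j in ((.022,0),(0,.022))])
u,v=map(int,np.round(c)); hsv=cv2.cvtColor(a,cv2.COLOR_BGR2HSV)[...,2]
for r in range(v-26,v+27,2): print(r,' '.join('%3d'%x for x in hsv[r,u-30:u+31:2]))
E
```

```text
[[-8.160e-02  9.967e-01 -9.000e-04  4.758e-01]
 [ 9.967e-01  8.160e-02  1.100e-03 -1.684e-01]
 [ 1.200e-03 -8.000e-04 -1.000e+00  2.486e-01]
 [ 0.000e+00  0.000e+00  0.000e+00  1.000e+00]]
[323.05598985 118.41642678] [array([341., 120.]), array([325.,  99.])]
92 234 210 175 144 146 142 147 149 125 109 112 113 115 113 110 111 112 111 113 117 138 196 239 247 249 250 250 250 251 250 250
94 230 168 171 144 141 143 149 149 145 139 141 139 145 149 149 152 154 156 172 226 237 249 246 248 249 250 250 250 251 250 250
96 230 154 203 160 148 145 149 151 144 143 147 144 154 155 154 165 200 237 248 251 251 248 246 248 250 250 250 250 251 250 249
98 230 156 221 242 244 240 236 245 245 245 244 244 242 242 245 243 245 247 247 247 247 247 248 252 252 250 250 250 251 250 250
100 232 193 220 248 250 248 250 250 251 250 250 250 249 248 251 249 245 244 246 245 247 246 249 252 252 250 250 250 251 250 250
102 235 202 218 248 247 204 240 251 251 250 249 250 249 249 250 249 244 244 246 246 247 247 250 253 252 251 251 250 251 250 250
104 236 199 216 247 246 174 235 251 251 251 250 250 249 247 245 240 234 239 
[... 1911 characters left out ...]
 245 242 241 243 245 249 248 247 242 246 248 247 249 247 246
136 231 234 225 203 207 187 182 228 224 213 207 200 209 208 213 226 223 216 204 202 205 215 215 216 209 213 220 213 210 210 216
138 230 236 239 233 232 234 230 227 228 228 225 223 222 230 234 230 230 229 229 229 230 229 233 234 233 233 231 227 225 230 236
140 232 236 241 241 241 243 239 232 231 230 233 234 233 237 242 234 235 232 236 238 240 239 239 239 236 237 235 232 233 238 239
142 229 237 240 242 242 243 239 228 228 231 232 234 233 236 241 234 234 231 236 239 242 238 239 239 236 238 235 230 234 240 238
144 229 234 241 242 242 242 238 228 230 233 234 233 231 237 241 234 236 233 237 239 241 238 238 238 236 238 235 227 236 240 238
```

Request:
{"name": "carry_out", "arguments": {
  "deltas": "37 4 20 0 0 0 0.95;75 7 70 0 0 0 0.95;75 7 115 0 0 0 0.95;75 7 123 0 0 0 0.95;75 7 123 0 0 0 0.95;75 7 130 0 0 0 0.95;75 7 135 0 0 0 0.95;75 7 140 0 0 0 0.95;75 7 140 0 0 0 0.95"
}}

```text
time_s: 29.88
eef_pos: [0.4767, -0.0935, 0.1087]
eef_rot: [-0.0, 0.677, 0.736, -0.0]
wrist_force: [0.3, -0.6, -0.9]
opening: 0.177
grasp_force: 58.9
```

Request:
{"name": "carry_out", "arguments": {
  "deltas": "0 0 8 0 0 0 0.95;0 0 14 0 0 0 0.95;0 0 20 0 0 0 0.95;0 0 24 0 0 0 0.95;0 0 24 0 0 0 0.95"
}}

```text
time_s: 30.5
eef_pos: [0.4767, -0.0933, 0.0846]
eef_rot: [-0.0, 0.677, 0.736, -0.0]
wrist_force: [0.5, -0.3, -0.7]
opening: 0.178
grasp_force: 58.9
```

Request:
{"name": "carry_out", "arguments": {
  "deltas": "0 0 0 0 0 0 0.6;0 0 0 0 0 0 0.6;0 0 -50 0 0 0 0.5;0 0 -100 0 0 0 0;-30 -15 -150 0 0 0.18 0;-75 -45 -165 0 0 0.36 0;-120 -75 -165 0 0 0.54 0;-165 -100 -165 0 0 0.72 0;-217 -125 -165 0 0 0.9 0;-217 -125 -165 0 0 1.08 0;-217 -125 -165 0 0 1.26 0;-217 -125 -165 0 0 1.44 0"
}}

```text
time_s: 32.0
eef_pos: [0.3701, -0.3203, 0.2503]
eef_rot: [0.0, 0.995, 0.103, 0.0]
wrist_force: [0.2, -0.3, -0.3]
opening: 0.998
grasp_force: 0.0
```

Request:
{"name": "carry_out", "arguments": {
  "deltas": "0 0 0 0 0 0.13 0;0 0 0 0 0 0.13 0;0 0 0 0 0 0.13 0"
}}

```text
time_s: 32.38
eef_pos: [0.3703, -0.3201, 0.2502]
eef_rot: [0.0, 0.999, 0.043, 0.0]
wrist_force: [0.4, -0.9, -0.5]
opening: 1.003
grasp_force: 0.0
```

```bash
python3 - <<'E'
from h import *
a=snap('wrist','w14'); T=np.load('pics/w14.npy'); print(np.round(T,4)); print(sensors.get_obs()['q'])
for p in [(.437,-.246,.1),(.44,-.402,.1)]: print(proj('wrist',p,T))
g=cv2.medianBlur(cv2.cvtColor(a,cv2.COLOR_BGR2GRAY),3)
for rad in ((17,24),(24,34)):
    c=cv2.HoughCircles(g,cv2.HOUGH_GRADIENT,1,30,param1=100,param2=18,minRadius=rad[0],maxRadius=rad[1])
    if c is not None:
        for k in c[0][:8]: print(rad,np.round(k,1),np.round(ray('wrist',k[:2],.1,T),4),a[int(k[1]),int(k[0])])
# stem check: hole region of stem top
print('stem top px',proj('wrist',(.477,-.094,.134),T))
E
```

```text
[[ 9.963e-01  8.570e-02  2.000e-04  3.703e-01]
 [ 8.570e-02 -9.963e-01 -2.000e-04 -3.201e-01]
 [ 1.000e-04  3.000e-04 -1.000e+00  2.502e-01]
 [ 0.000e+00  0.000e+00  0.000e+00  1.000e+00]]
[-9.55673636e-01 -5.34375979e-02  1.75855756e+00  1.17682856e-06
  1.43632837e+00  5.29704770e-01]
[255.12484284 117.78263302]
[398.71880894 127.71680971]
(17, 24) [260.5 117.5  22.3] [ 0.4378 -0.2518  0.1   ] [243 248 248]
(17, 24) [401.5 126.5  22.3] [ 0.4415 -0.4048  0.1   ] [233 239 238]
(17, 24) [507.5 157.5  21.2] [ 0.4185 -0.5288  0.1   ] [ 80 203  53]
(17, 24) [465.5 152.5  23.4] [ 0.4199 -0.4806  0.1   ] [35 91 22]
(17, 24) [210.5 280.5  23.4] [ 0.233  -0.1942  0.1   ] [18 20 17]
(24, 34) [467.5 150.5  25.4] [ 0.4223 -0.4823  0.1   ] [33 88 20]
(24, 34) [397.5 127.5  26.6] [ 0.4401 -0.4006  0.1   ] [233 240 239]
(24, 34) [267.5 120.5  31.1] [ 0.4353 -0.2594  0.1   ] [245 249 249]
(24, 34) [562.5  59.5  29. ] [ 0.5212 -0.5577  0.1   ] [148 163 168]
(24, 34) [43.5 87.5 30.1] [ 0.4485 -0.0242  0.1   ] [82 88 87]
(24, 34) [512.5 161.5  25.2] [ 0.4145 -0.5356  0.1   ] [ 77 202  49]
stem top px [81.4025345  57.30112619]
```

Request:
{"name": "carry_out", "arguments": {
  "deltas": "37 -31 20 0 0 0 0;73 -62 60 0 0 0 0;73 -62 110 0 0 0 0;73 -62 160 0 0 0 0;73 -62 195 0 0 0 0;73 -62 210 0 0 0 0;73 -62 210 0 0 0 0;73 -62 210 0 0 0 0.3;73 -62 210 0 0 0 0.6;73 -62 210 0 0 0 0.6;73 -62 210 0 0 0 0.6"
}}

```text
time_s: 33.8
eef_pos: [0.4393, -0.2533, 0.0426]
eef_rot: [0.001, 0.999, 0.042, 0.001]
wrist_force: [-1.9, 2.1, 9.0]
opening: 0.645
grasp_force: 61.9
```

```bash
cat >> h.py <<'E'
def tilt(yaw=.086,a=.5236): return down(yaw)@R.from_rotvec([0,a,0]).as_matrix()
E
python3 - <<'E'
from h import *
T=tool();print(np.round(T,4))
t=tilt()[:,2]; 
for tip in [(.5583,-.0319,.148),(.5489,.0758,.148)]:
    for k in (.16,.12,.002): print(tip,k,delta(np.array(tip)-(k-.054)*t,tilt()))
E
```

```text
[[ 0.9965  0.0834  0.0028  0.4393]
 [ 0.0834 -0.9965 -0.0025 -0.2533]
 [ 0.0026  0.0028 -1.      0.0426]
 [ 0.      0.      0.      1.    ]]
(0.5583, -0.0319, 0.148) 0.16 (array([  84.6, -210. , -197.6]), array([ 0.003,  0.521, -0.002]))
(0.5583, -0.0319, 0.148) 0.12 (array([ 104.5, -210.2, -162.9]), array([ 0.003,  0.521, -0.002]))
(0.5583, -0.0319, 0.148) 0.002 (array([ 163.2, -210.6,  -60.5]), array([ 0.003,  0.521, -0.002]))
(0.5489, 0.0758, 0.148) 0.16 (array([  84.2, -318.1, -197.9]), array([ 0.003,  0.521, -0.002]))
(0.5489, 0.0758, 0.148) 0.12 (array([ 104.1, -318.3, -163.2]), array([ 0.003,  0.521, -0.002]))
(0.5489, 0.0758, 0.148) 0.002 (array([ 162.8, -318.7,  -60.8]), array([ 0.003,  0.521, -0.002]))
```

Request:
{"name": "carry_out", "arguments": {
  "deltas": "0 0 -60 0 0 0 0.6;0 0 -120 0 0 0 0.6;0 0 -180 0 0 0 0.6;0 -10 -240 0 0 0 0.6;20 -65 -255 0 0.1 0 0.6;40 -120 -255 0 0.25 0 0.6;60 -170 -255 0 0.4 0 0.6;85 -210 -255 0 0.521 0 0.6;85 -210 -255 0 0.521 0 0.6;85 -210 -225 0 0.521 0 0.6;85 -210 -198 0 0.521 0 0.6;85 -210 -198 0 0.521 0 0.6"
}}

```text
time_s: 35.3
eef_pos: [0.504, -0.0361, 0.2365]
eef_rot: [-0.011, 0.966, 0.04, 0.255]
wrist_force: [-0.8, 0.0, -1.1]
opening: 0.646
grasp_force: 64.4
```

```bash
python3 - <<'E'
from h import *
T=tool();print(np.round(T,4)); t=tilt()[:,2]
for k in (.16,.12,.006): print(delta(np.array((.5583,-.0319,.148))-(k-.054)*t,tilt()))
E
```

```text
[[ 0.8664  0.0828  0.4925  0.504 ]
 [ 0.0713 -0.9966  0.0422 -0.0361]
 [ 0.4943 -0.0014 -0.8693  0.2365]
 [ 0.      0.      0.      1.    ]]
(array([ 2.9,  0.4, -2.2]), array([ 0.   ,  0.007, -0.003]))
(array([ 3.1,  0.4, 37.8]), array([ 0.   ,  0.007, -0.003]))
(array([  3.9,   0.4, 151.8]), array([ 0.   ,  0.007, -0.003]))
```

Request:
{"name": "carry_out", "arguments": {
  "deltas": "3 0 20 0 0.007 0 0.6;3 0 50 0 0.007 0 0.6;4 0 80 0 0.007 0 0.6;4 0 110 0 0.007 0 0.6;4 0 135 0 0.007 0 0.6;4 0 150 0 0.007 0 0.6;4 0 150 0 0.007 0 0.6"
}}

```text
time_s: 36.17
eef_pos: [0.584, -0.03, 0.1104]
eef_rot: [-0.011, 0.965, 0.04, 0.261]
wrist_force: [-0.0, 0.5, -0.9]
opening: 0.64
grasp_force: 64.4
```

Request:
{"name": "carry_out", "arguments": {
  "deltas": "0 0 2 0 0 0 0.6;0 0 2 0 0 0 0.4;0 0 2 0 0 0 0.2;0 0 0 0 0 0 0.1;0 0 -30 0 0 0 0;0 0 -70 0 0 0 0;0 0 -120 0 0 0 0;0 0 -170 0 -0.1 0 0;0 0 -190 0 -0.25 0 0;0 0 -190 0 -0.4 0 0;0 0 -190 0 -0.526 0 0;0 0 -190 0 -0.526 0 0"
}}

```text
time_s: 37.67
eef_pos: [0.4887, -0.037, 0.2734]
eef_rot: [-0.0, 0.999, 0.042, 0.001]
wrist_force: [0.1, 0.0, -1.0]
opening: 1.001
grasp_force: 0.0
```

```bash
python3 - <<'E'
from h import *
T=tool();print(np.round(T,4)); a=snap('wrist','w15'); s=snap('side','s15')
# check beaker on peg: colours near expected foot in side view vs before
P=np.array((.5583,-.0319,.148))+.006*np.array([-.498,-.043,.866]); u=proj('side',P); print('foot px',u, s[int(u[1])-3:int(u[1])+4,int(u[0])-6:int(u[0])+7].max(2))
print('before',cv2.imread('pics/side0.png')[int(u[1])-3:int(u[1])+4,int(u[0])-6:int(u[0])+7].max(2))
print(delta((.37,-.34,.25),down(.086)))
E
```

```text
[[ 9.964e-01  8.450e-02  1.000e-03  4.887e-01]
 [ 8.450e-02 -9.964e-01  7.000e-04 -3.700e-02]
 [ 1.000e-03 -6.000e-04 -1.000e+00  2.734e-01]
 [ 0.000e+00  0.000e+00  0.000e+00  1.000e+00]]
foot px [316.89209149 207.27737866] [[214 212 215 211 206 201 201 201 204 201 204 218 224]
 [210 206 210 207 203 200 200 200 198 199 199 208 218]
 [201 188 198 202 201 199 200 200 199 198 198 199 205]
 [191 175 188 199 202 202 202 200 196 197 197 199 199]
 [186 170 185 202 203 203 201 199 193 195 200 201 200]
 [172 161 176 203 205 201 202 201 197 199 199 200 200]
 [160 156 162 182 196 205 206 203 200 200 200 202 201]]
before [[207 203 208 213 215 217 219 219 212 209 210 215 219]
 [203 201 207 213 215 217 218 215 210 209 212 214 217]
 [197 199 207 212 214 214 215 214 211 210 214 214 216]
 [196 199 206 212 208 212 215 210 206 208 212 215 217]
 [197 200 206 207 204 210 220 214 200 203 213 213 216]
 [195 200 206 201 195 194 198 195 196 206 211 213 214]
 [199 201 201 194 183 169 166 177 196 213 215 213 215]]
(array([-142.4,  292.2,   23. ]), array([-0.001, -0.003, -0.002]))
```

Request:
{"name": "carry_out", "arguments": {
  "deltas": "-30 60 0 0 0 0 0;-60 120 0 0 0 0 0;-90 180 5 0 0 0 0;-120 240 15 0 0 0 0;-142 292 23 0 0 0 0;-142 292 23 0 0 0 0;-142 292 23 0 0 0 0"
}}

```text
time_s: 38.65
eef_pos: [0.3697, -0.34, 0.2509]
eef_rot: [-0.0, 0.999, 0.04, 0.002]
wrist_force: [1.2, 0.1, 0.2]
opening: 0.997
grasp_force: 0.0
```

```bash
python3 - <<'E'
from h import *
a=snap('wrist','w16'); T=np.load('pics/w16.npy'); print(np.round(T,4))
g=cv2.medianBlur(cv2.cvtColor(a,cv2.COLOR_BGR2GRAY),3)
c=cv2.HoughCircles(g,cv2.HOUGH_GRADIENT,1,30,param1=100,param2=18,minRadius=17,maxRadius=24)
for k in c[0][:8]: print(np.round(k,1),np.round(ray('wrist',k[:2],.1,T),4),a[int(k[1]),int(k[0])])
k=[k for k in c[0] if min(a[int(k[1]),int(k[0])])>150]
for q in k: print(delta(np.r_[ray('wrist',q[:2],.1,T)[:2],.040],down(.086)))
s=snap('side','s16'); P=np.array((.5583,-.0319,.148))+.006*np.array([-.498,-.043,.866]); u=np.round(proj('side',P)).astype(int); print(s[u[1]-2:u[1]+3:2,u[0]-4:u[0]+5:2].tolist())
E
```

```text
[[ 9.967e-01  8.090e-02  3.000e-03  3.697e-01]
 [ 8.090e-02 -9.967e-01  2.000e-04 -3.400e-01]
 [ 3.000e-03  1.000e-04 -1.000e+00  2.509e-01]
 [ 0.000e+00  0.000e+00  0.000e+00  1.000e+00]]
[383.5 125.5  22.1] [ 0.4403 -0.4055  0.1   ] [234 241 240]
[489.5 152.5  22.3] [ 0.421  -0.5278  0.1   ] [ 80 205  53]
[451.5 149.5  23.4] [ 0.4208 -0.4848  0.1   ] [27 85 17]
[210.5 280.5  23.4] [ 0.2332 -0.2133  0.1   ] [16 15 19]
(array([ 63.6,  71.9, 211.3]), array([ 0.   , -0.003, -0.003]))
[[[184, 195, 205], [191, 198, 202], [190, 195, 200], [188, 194, 198], [190, 198, 206]], [[189, 195, 199], [190, 196, 201], [192, 197, 201], [188, 193, 198], [189, 194, 197]], [[193, 199, 203], [190, 197, 201], [191, 196, 200], [190, 195, 199], [191, 196, 201]]]
```

Request:
{"name": "carry_out", "arguments": {
  "deltas": "32 36 20 0 0 0 0;64 71 60 0 0 0 0;64 71 110 0 0 0 0;64 71 160 0 0 0 0;64 71 195 0 0 0 0;64 71 211 0 0 0 0;64 71 211 0 0 0 0;64 71 211 0 0 0 0.3;64 71 211 0 0 0 0.6;64 71 211 0 0 0 0.6;64 71 211 0 0 0 0.6"
}}

```text
time_s: 40.12
eef_pos: [0.4417, -0.4069, 0.0427]
eef_rot: [0.002, 0.999, 0.042, 0.002]
wrist_force: [-0.9, 1.1, 7.8]
opening: 0.612
grasp_force: 62.4
```

```bash
python3 - <<'E'
from h import *
T=tool();print(np.round(T,4)); t=tilt()[:,2]
for k in (.16,.006): print(delta(np.array((.5489,.0758,.148))-(k-.054)*t,tilt()))
E
```

```text
[[ 0.9965  0.0829  0.0046  0.4417]
 [ 0.0829 -0.9966 -0.0029 -0.4069]
 [ 0.0043  0.0032 -1.      0.0427]
 [ 0.      0.      0.      1.    ]]
(array([  94.7, -471.4, -198.3]), array([ 0.004,  0.519, -0.002]))
(array([ 171.1, -472. ,  -64.6]), array([ 0.004,  0.519, -0.002]))
```

Request:
{"name": "carry_out", "arguments": {
  "deltas": "0 0 -60 0 0 0 0.6;0 0 -120 0 0 0 0.6;0 0 -180 0 0 0 0.6;0 -20 -235 0 0 0 0.6;10 -75 -265 0 0 0 0.6;20 -135 -280 0 0 0 0.6;20 -195 -280 0 0 0 0.6;20 -255 -280 0 0 0 0.6;20 -315 -280 0 0 0 0.6;20 -375 -280 0 0 0 0.6;20 -430 -280 0 0 0 0.6;20 -471 -280 0 0 0 0.6"
}}

```text
time_s: 41.62
eef_pos: [0.4201, 0.0676, 0.3209]
eef_rot: [-0.0, 0.999, 0.042, 0.002]
wrist_force: [1.2, 0.5, -2.4]
opening: 0.614
grasp_force: 64.6
```

```bash
python3 - <<'E'
from h import *
T=tool();print(np.round(T,4)); t=tilt()[:,2]
for k in (.16,.006): print(delta(np.array((.5489,.0758,.148))-(k-.054)*t,tilt()))
E
```

```text
[[ 9.964e-01  8.420e-02  4.100e-03  4.201e-01]
 [ 8.420e-02 -9.964e-01  2.000e-04  6.760e-02]
 [ 4.100e-03  1.000e-04 -1.000e+00  3.209e-01]
 [ 0.000e+00  0.000e+00  0.000e+00  1.000e+00]]
(array([75.7,  2.7, 81.4]), array([ 0.001,  0.519, -0.002]))
(array([152.2,   2.6, 215.1]), array([ 0.001,  0.519, -0.002]))
```

Request:
{"name": "carry_out", "arguments": {
  "deltas": "40 3 0 0 0.15 0 0.6;76 3 20 0 0.3 0 0.6;76 3 30 0 0.45 0 0.6;76 3 40 0 0.519 0 0.6;76 3 60 0 0.519 0 0.6;76 3 81 0 0.519 0 0.6;86 3 98 0 0.519 0 0.6;101 3 125 0 0.519 0 0.6;116 3 151 0 0.519 0 0.6;131 3 178 0 0.519 0 0.6;146 3 204 0 0.519 0 0.6;146 3 204 0 0.519 0 0.6"
}}

```text
time_s: 43.12
eef_pos: [0.5656, 0.0749, 0.1142]
eef_rot: [-0.011, 0.966, 0.04, 0.255]
wrist_force: [-0.9, 0.4, -2.1]
opening: 0.611
grasp_force: 65.2
```

```bash
python3 - <<'E'
from h import *
T=tool();print(np.round(T,4)); t=tilt()[:,2]
for k in (.004,): print(delta(np.array((.5489,.0758,.148))-(k-.054)*t,tilt()))
E
```

```text
[[ 0.8666  0.0834  0.492   0.5656]
 [ 0.0719 -0.9965  0.0421  0.0749]
 [ 0.4938 -0.0011 -0.8696  0.1142]
 [ 0.      0.      0.      1.    ]]
(array([ 2.7, -2.3, 12.5]), array([ 0.   ,  0.007, -0.003]))
```

Move the rest of the way in, release and retreat, then tilt back for a check view.

Request:
{"name": "carry_out", "arguments": {
  "deltas": "3 -2 6 0 0.007 0 0.6;3 -2 12 0 0.007 0 0.6;3 -2 12 0 0.007 0 0.4;3 -2 12 0 0.007 0 0.2;3 -2 10 0 0.007 0 0.1;3 -2 -20 0 0.007 0 0;3 -2 -60 0 0.007 0 0;3 -2 -110 0 0.007 0 0;3 -2 -160 0 0 0 0;3 -2 -170 0 -0.18 0 0;3 -2 -170 0 -0.36 0 0;3 -2 -170 0 -0.52 0 0"
}}

```text
time_s: 44.62
eef_pos: [0.486, 0.0697, 0.2679]
eef_rot: [0.001, 0.999, 0.042, 0.001]
wrist_force: [-0.4, -1.0, -0.0]
opening: 1.0
grasp_force: 0.0
```

```bash
python3 - <<'E'
from h import *
print(np.round(tool()[:3,3],3)); s=snap('side','s17'); c=snap('scene','c17'); w=snap('wrist','w17')
T=np.load('pics/w17.npy')
def foot(tip): return np.array(tip)+.006*np.array([-.498,-.043,.866])
for n,im in (('side',s),('scene',c),('wrist',w)):
    for nm,p in (('A',foot((.5583,-.0319,.148))),('B',foot((.5489,.0758,.148))),('cap',(.4557,.1315,.11)),('d104',(.4685,-.002,.140)),('d92',(.4645,.0415,.134)),('stemtop',(.477,-.094,.134)),('cap_old',(.544,.213,.04))):
        u=np.round(proj(n,p,T)).astype(int)
        if 2<u[0]<637 and 2<u[1]<397: print(n,nm,u,im[u[1]-1:u[1]+2,u[0]-1:u[0]+2].reshape(-1,3).mean(0).round())
print(sensors.get_obs()['wrist_force'])
g=cv2.medianBlur(cv2.cvtColor(w,cv2.COLOR_BGR2GRAY),3)
d=cv2.absdiff(cv2.cvtColor(s,cv2.COLOR_BGR2HSV),cv2.cvtColor(cv2.imread('pics/side0.png'),cv2.COLOR_BGR2HSV))
hsv=cv2.cvtColor(s,cv2.COLOR_BGR2HSV)
for r in range(196,264,3): print(r,''.join('#' if (hsv[r,q,1]<45 and hsv[r,q,2]>120) else ('o' if hsv[r,q,1]<60 else '.') for q in range(285,360)))
E
```

```text
[0.486 0.07  0.268]
side A [317 207] [190. 195. 199.]
side B [317 231] [190. 195. 199.]
side cap [339 252] [139. 145. 148.]
side d104 [339 218] [128. 137. 144.]
side d92 [339 228] [156. 165. 172.]
side stemtop [338 199] [ 98. 100. 107.]
side cap_old [313 278] [142. 185. 225.]
scene A [311 189] [160. 163. 162.]
scene B [291 207] [158. 161. 161.]
scene cap [301 241] [118. 121. 118.]
scene d104 [326 208] [123. 150. 170.]
scene d92 [318 218] [115. 120. 122.]
scene stemtop [342 194] [207. 217. 223.]
scene cap_old [263 258] [112. 147. 180.]
wrist A [430 132] [185. 196. 195.]
wrist B [317 132] [183. 195. 193.]
wrist cap [264 204] [134. 143. 139.]
wrist d104 [383 211] [181. 194. 196.]
wrist d92 [342 209] [139. 153. 155.]
wrist stemtop [465 208] [248. 252. 252.]
wrist cap_old [214 120] [121. 173. 211.]
[-1.22736658  0.14324396 -0.61076245]
196 ####o...........................................oooooooo...................
199 ###o...............................................oooooo..................
202 ###o..............................................o####oo..................
205 ##o..........
[... 882 characters left out ...]
######################........o############oo####o..........
241 ...........#######################o#................o###o..................
244 ..........o#####o##############ooooo.................o##...................
247 ..................#############o###o..................##...................
250 ..........oo...#############oooooooo.................####..................
253 ..........##############o#####oo##o................#########o..............
256 ..........##########################..............o##########..............
259 ..........#########################o...............oooooooo................
262 ...........................................................................
```

```bash
python3 -c "
from bench import ctrl
print(ctrl.hand_in())"
```

```text
the job is handed in; nothing more can be done
None
```

I handed the job in at about 45 s of the 210 s, but hand-in returned no verdict. The last camera check showed both discs (104 and 92 mm) threaded largest first with the cap back on, both beakers on their pegs, and the stem in its socket; I never moved or touched the soap, spoon or timer.

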